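# Load the washer basket with padlocks and clamp its hold-down bar

### The arm

A 6-joint arm with a two-finger parallel gripper is mounted at the origin on the work surface. World frame = base frame: x ahead of the robot, y to its left, z up, the work surface at z = 0. Lengths are in m, angles in rad, forces in N, time in s.
With the tool pointing down it reaches from about 0.35 to 0.85 m from the base axis. Payload 8.1 kg.
Tool frame: the origin (TCP) lies midway between the tips of the shut fingers; the grasp point (between the pads) lies 19 mm behind it; x points along the fingers, y is the direction in which the jaws open and shut, and the axes are right-handed (so a half turn about x gives the same grasp; the last joint's range is limited). The gripper opens to 93 mm and grips with 3 to 60 N. Pads are 15 mm wide; open, the fingers measure 128 mm over their backs; the gripper's body (75 mm by 188 mm) begins 65 mm behind the grasp point.
Start: joints at [1.171, 0.13, 1.488, -0, 1.523, -0.085], TCP at [0.186, 0.571, 0.198] pointing down, gripper open.
Joint ranges: [-2.96, 2.96], [-0.89, 2.26], [0.02, 2.5], [-1.34, 4.48], [0, 2.73], [-2.66, 2.66]. Speed limits (rad/s): [2.39, 2.39, 2.79, 3.14, 3.14, 3.14].

### API

Orientations are given as a unit quaternion [w, x, y, z].
In Python, from rig import telemetry, capture, camera_model, env gives the robot as it stands.
- The arm moves only by the tool servo_tool, never from a script. Its argument "series" is a list of rows, each a list of 5 numbers: the gripper's target within -1 to 1 (fully open at 1, half-way at 0, shut at -1), then the shift along the world's x, y, z in cm, then the turn about the world's z in degrees. In form: [[hand, x, y, z, twist], ...]. A call has 1 to 20 rows; each row is the pose to reach, as a shift and turn from the pose measured when the call began; what a row does not reach only later rows make up. A row lasts 1/8 s, in which the tool goes at most 62.5 mm and 10.7 degrees, less where a joint would pass 70% of its speed; a pose out of reach is approached as far as the arm can. A call with a gripper value outside its range is refused whole. The fingers move at their own pace and stop on an object; "force" is the grip in N (left out, the last holds). Time passes only in rows, so rows that repeat a pose let the fingers close. It gives the time, the measured TCP pose, the force and the opening at its end, in the units of the state.
- telemetry.state(): the state, without advancing time (a new reading comes with each control period).
- capture(name): name is "side" or "top" or "wrist"; returns the picture (480x640x3 uint8, red, green, blue); there is no depth.
- camera_model(name): a dict with "vfov" (degrees; the focal length in pixels is half the picture's height over the tangent of half this angle, whatever the lens; pixels are square), "cx", "cy" (the principal point, pixels), "distortion" ([k1, k2, p1, p2, k3] as OpenCV has them; the pictures are not rectified), "R" (3x3) and "t" (3): a world point X has camera coordinates R X + t; the wrist camera has in their place "hand_eye" (4x4, takes a point from camera to tool coordinates, whose origin is the TCP and whose axes are the tool frame's). Camera axes: x right, y down, z forward; pixel columns grow to the right and rows downward; lengths in m; the calibration is good to about 2 mm. A picture is of the moment at which its call begins: read the wrist's pose just before it. camera_model takes no time and is no camera call.
- env.finish_job(): hands the job in, once; it reports no verdict.
The state is a dict: "t": time; "joints": joint angles; "qd": joint speeds; "effort": joint torques, N m; "eef_pos": TCP position; "eef_rot": TCP orientation; "wrist_force": force on the tool from outside, world axes, zero at the start; "moment": the same for the moment, N m; "finger_gap": opening from 0.0 (shut) to 1.0 (fully open).
Only numpy, scipy, OpenCV 4.12 (cv2) and the standard library are available. Lean on these libraries where they do the work, as an engineer would, in place of code of your own. Each camera call takes 0.05 s, during which the arm holds its last target.

### The job

Load the parts-washer basket: stand every padlock that waits on the bench upright in a free cell of its own, then swing the hold-down bar across the basket to its stop, so that its slot lies around the threaded stud. Set the star knob on the stud, turn it back until its thread start clicks and it drops, then turn it forward until it clamps the bar tight. Leave the padlocks already loaded in the basket and the other things on the bench as they are.

Things in the scene. Friction and masses are not known exactly. Their poses are not given: they have to be found in the camera images.
- basket: sheet-steel parts-washer basket on an aluminium drip tray, fixed to the bench, turned up to 0.2 rad; origin at the centre of its underside, z up. 2 x 3 cells, centres at x = +-36 mm, y = -59, 0, +59 mm, each 69 mm (x) by 56 mm (y) inside: padlocks fit with their wide side along the basket's x. Inner floor 6 mm, dividers 43 mm, outer walls (at x +-75, y +-92 mm) 48 mm above the bench.
- bar (a joint): flat hold-down bar, 40 mm wide, swinging level about a post at x 0, y -125 mm of the basket; underside 102 mm above the bench, clear of padlocks, top 107 mm; its slotted end, 210 to 286 mm from the pivot, is cranked down (67 to 72 mm). 0 = across the basket along +y, slot around the stud (stop); positive (to 2.6 rad) = swung counter-clockwise from above, out over the bench on the robot's side. Stays where left.
- bar_handle (a point): point on the axis of the bar's upright black handle pin (16 mm diameter, 107 to 147 mm above the bench), 137 mm above the bench, 150 mm from the bar's pivot axis.
- stud (a point): point on the upright axis of the threaded stud (at x 0, y +125 mm of the basket), level with the top face of the bar's slotted end when across (72 mm above the bench). The stud is 36 mm over its thread and ends 40 mm above this point in a tapered tip, 20 mm thick. Right-hand thread with three starts 120 degrees apart, 30 mm lead (4.8 mm per rad); a level crown 33.5 mm above this point covers the starts.
- knob: black eight-lobed star knob, 58 mm across, 60 mm high, 0.16 kg, starting upright on the bench; origin at the centre of its underside, z up. Its bore (39 mm wide, 42 mm deep, open below) has three lugs 16 mm up, 26 mm clear between them, and goes straight down over the stud. Set down just over the starts it drops into them at once. A tight thread holds by friction.
- knob_grip (a point): point on the knob's axis 50 mm above its underside: near the middle of the 58 mm wide grip (42 to 60 mm above the underside; below it a 53 mm skirt). On the stud: set down, the lugs ride on the crown or on a small stop tooth at its end and this point is 66 to 72 mm above stud. Turned forward from there the lugs jam on the teeth.
- knob_mouth (a point): centre of the knob's underside. Height above stud: 16 to 22 mm on the crown; turned back (counter-clockwise from above), at most 1.8 rad, the lugs leave the crown and, if not held up, the knob drops with a click to about 9 or 10 mm and goes no further back; turned forward (clockwise) it then follows the thread down, 4.8 mm per rad, about 2.6 rad in all, until it clamps the bar at 0 mm.
- padlock_a: brass padlock standing upright: body 34 mm thick (its x) x 56 mm wide (its y) x 50 mm high, steel shackle of 10 mm round bar on top (46 mm wide over all, in the y-z plane, crown 90 mm above the foot). Origin at the centre of its underside, z up. Waits on the bench, any yaw; may be absent.
- padlock_b: brass padlock standing upright: body 34 mm thick (its x) x 56 mm wide (its y) x 50 mm high, steel shackle of 10 mm round bar on top (46 mm wide over all, in the y-z plane, crown 90 mm above the foot). Origin at the centre of its underside, z up. Waits on the bench, any yaw; may be absent.
- padlock_c: brass padlock standing upright: body 34 mm thick (its x) x 56 mm wide (its y) x 50 mm high, steel shackle of 10 mm round bar on top (46 mm wide over all, in the y-z plane, crown 90 mm above the foot). Origin at the centre of its underside, z up. Waits on the bench, any yaw; may be absent.
- padlock_d: brass padlock standing upright: body 34 mm thick (its x) x 56 mm wide (its y) x 50 mm high, steel shackle of 10 mm round bar on top (46 mm wide over all, in the y-z plane, crown 90 mm above the foot). Origin at the centre of its underside, z up. Waits on the bench, any yaw; may be absent.
- loaded_1: brass padlock standing upright: body 34 mm thick (its x) x 56 mm wide (its y) x 50 mm high, steel shackle of 10 mm round bar on top (46 mm wide over all, in the y-z plane, crown 90 mm above the foot). Origin at the centre of its underside, z up. Already stands in a basket cell when present; may be absent.
- loaded_2: brass padlock standing upright: body 34 mm thick (its x) x 56 mm wide (its y) x 50 mm high, steel shackle of 10 mm round bar on top (46 mm wide over all, in the y-z plane, crown 90 mm above the foot). Origin at the centre of its underside, z up. Already stands in a basket cell when present; may be absent.
- loaded_3: brass padlock standing upright: body 34 mm thick (its x) x 56 mm wide (its y) x 50 mm high, steel shackle of 10 mm round bar on top (46 mm wide over all, in the y-z plane, crown 90 mm above the foot). Origin at the centre of its underside, z up. Already stands in a basket cell when present; may be absent.
- loaded_4: brass padlock standing upright: body 34 mm thick (its x) x 56 mm wide (its y) x 50 mm high, steel shackle of 10 mm round bar on top (46 mm wide over all, in the y-z plane, crown 90 mm above the foot). Origin at the centre of its underside, z up. Already stands in a basket cell when present; may be absent.
- loaded_5: brass padlock standing upright: body 34 mm thick (its x) x 56 mm wide (its y) x 50 mm high, steel shackle of 10 mm round bar on top (46 mm wide over all, in the y-z plane, crown 90 mm above the foot). Origin at the centre of its underside, z up. Already stands in a basket cell when present; may be absent.
- loaded_6: brass padlock standing upright: body 34 mm thick (its x) x 56 mm wide (its y) x 50 mm high, steel shackle of 10 mm round bar on top (46 mm wide over all, in the y-z plane, crown 90 mm above the foot). Origin at the centre of its underside, z up. Already stands in a basket cell when present; may be absent.
- screwdriver: screwdriver lying on the bench between robot and basket; not part of the job.
- oil_tin: round tin, 60 mm across, 75 mm high, at the left near the robot; not part of the job.
- cylinder_1: brass door-lock cylinder, 70 mm long, 35 mm wide, 17 mm high, lying on the bench at the left; not part of the job.
There are look-alikes about, which are no part of the job. Leave any blue look-alike of the padlock_b alone.

How it is judged:
By the outcome, as a careful person would: the job done as asked, in the order asked, and still so for the second after the job is handed in, with the robot touching nothing.
Of padlock_a, padlock_b, padlock_c, padlock_d only 3 to 4 are there at a start; the rules pass over those that are not, and their reading is None.
Of loaded_1, loaded_2, loaded_3, loaded_4, loaded_5, loaded_6 only 1 to 2 are there at a start; the rules pass over those that are not, and their reading is None.
At some moment in a run one of padlock_a, padlock_b, padlock_c, padlock_d may be knocked a few centimetres aside while the robot is not near it.
It also fails if it takes over 210 s, if anything falls off the work surface, if the arm or the gripper's body presses on something with over 40 N, if the wrist force passes 120 N, or if a joint passes its speed limit or range.

## Working session

There is one attempt and no reset: what is moved stays moved. The work goes in short steps, Python scripts to look and compute and a tool call to move; the robot and the scene stay as the last step left them, time stands still between calls to the robot, and variables do not carry over. Pictures are saved under pics/ and viewed, and the job is handed in when it is done.

Besides the shell and the picture viewer there is one more tool, called after ">>>" as name(argument=value, ...) on one line, values as JSON. servo_tool: Moves the arm, as the interface text tells. Its arguments: {"type":"object","properties":{"series":{"type":"array"},"force":{"type":"number"}},"required":["series"]}

```bash
ls; mkdir -p pics; cat > h.py <<'E'
import numpy as np, cv2
from rig import telemetry, capture, camera_model, env
from scipy.spatial.transform import Rotation as Rot
def K(m):
    f=240/np.tan(np.radians(m["vfov"])/2); return np.array([[f,0,m["cx"]],[0,f,m["cy"]],[0,0,1.]])
def shot(name,fn):
    s=telemetry.state(); im=capture(name); cv2.imwrite("pics/"+fn+".png",im[:,:,::-1]); return s,im
def extr(name,s=None):
    m=camera_model(name)
    if "R" in m: return m,np.array(m["R"]),np.array(m["t"]).ravel()
    H=np.array(m["hand_eye"]); q=s["eef_rot"]; T=np.eye(4); T[:3,:3]=Rot.from_quat([q[1],q[2],q[3],q[0]]).as_matrix(); T[:3,3]=s["eef_pos"]
    C=np.linalg.inv(T@H); return m,C[:3,:3],C[:3,3]
def ray(name,px,s=None):
    m,R,t=extr(name,s); u=cv2.undistortPoints(np.array(px,float).reshape(-1,1,2),K(m),np.array(m["distortion"],float)).reshape(-1,2)
    d=np.c_[u,np.ones(len(u))]@R; return -R.T@t,d
def onz(name,px,z,s=None):
    o,d=ray(name,px,s); return o+d*((z-o[2])/d[:,2])[:,None]
def proj(name,X,s=None):
    m,R,t=extr(name,s); return cv2.projectPoints(np.array(X,float).reshape(-1,1,3),cv2.Rodrigues(R)[0],t,K(m),np.array(m["distortion"],float))[0].reshape(-1,2)
E
python3 - <<'E'
from h import *
for n in("top","side","wrist"):
    s,im=shot(n,n+"0")
    m,R,t=extr(n,s);print(n,m["vfov"],-R.T@t,R[2])
print(s)
E
```

```text
pics
top 52.635387098915366 [0.37356881 0.04553037 1.0600597 ] [ 0.09824419  0.02312473 -0.99489363]
side 55.28088662667927 [ 0.0895545  -0.52166626  0.82598599] [ 0.39363059  0.56748701 -0.72319669]
wrist 63.259373177664216 [0.11808858 0.5919011  0.38417659] [ 0.24179403 -0.08075987 -0.96696096]
{'t': 0.1, 'joints': array([ 1.17058197e+00,  1.31087083e-01,  1.48915815e+00,  2.53036018e-05,
        1.52299087e+00, -8.53938691e-02]), 'qd': array([ 0.00106655, -0.00183914, -0.00238385, -0.00016636,  0.00171222,
       -0.00046627]), 'effort': array([-6.62192383e-05, -5.61340427e+01, -4.93096697e+01,  7.69560342e-02,
        2.89392908e-02, -8.32320256e-05]), 'eef_pos': array([0.1855423 , 0.57002404, 0.19659822]), 'eef_rot': array([ 0.69821584,  0.1102853 ,  0.69851258, -0.11140901]), 'wrist_force': array([0.70315573, 0.68023578, 0.4662556 ]), 'moment': array([-0.00156518, -0.0052185 ,  0.00693507]), 'finger_gap': 1.0025926020686613}
```

View pics/top0.png

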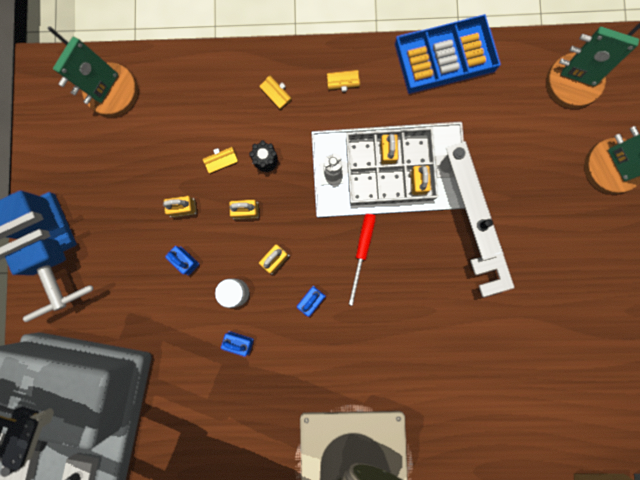

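View pics/side0.png

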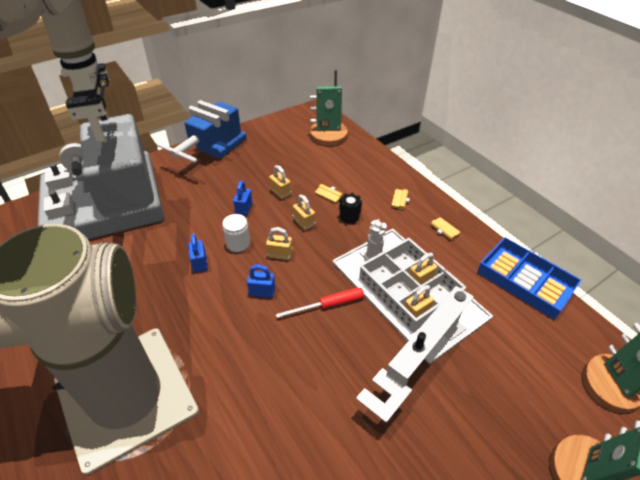

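View pics/wrist0.png

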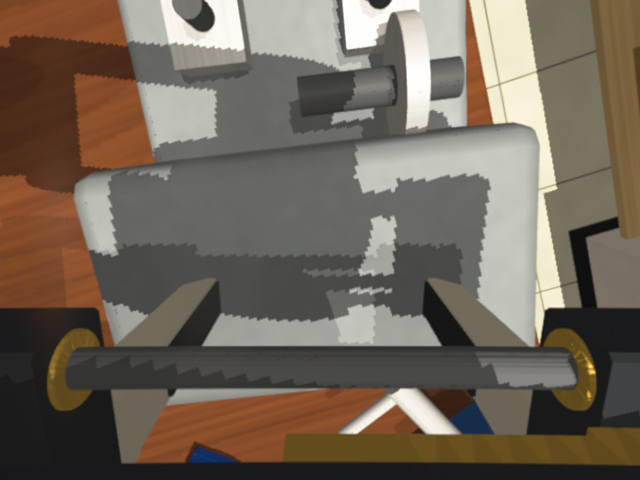

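The top view shows three brass padlocks waiting at about (180,207), (243,209) and (274,259), and the knob at (264,156). Two loaded padlocks sit in the basket at (389,150) and (423,180). The bar is swung out, with its pivot at (459,153) and handle at (487,224), and the stud is at (333,165). I'll zoom in next.

```bash
python3 - <<'E'
import cv2
im=cv2.imread("pics/top0.png")
cv2.imwrite("pics/z1.png",cv2.resize(im[110:310,305:525],None,fx=3.5,fy=3,interpolation=cv2.INTER_CUBIC)[:600])
cv2.imwrite("pics/z2.png",cv2.resize(im[130:290,150:310],None,fx=3.7,fy=3.7,interpolation=cv2.INTER_CUBIC))
im=cv2.imread("pics/side0.png")
cv2.imwrite("pics/z3.png",cv2.resize(im[210:430,320:500],None,fx=2.7,fy=2.7,interpolation=cv2.INTER_CUBIC))
E
```

```text
(no output)
```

View pics/z1.png

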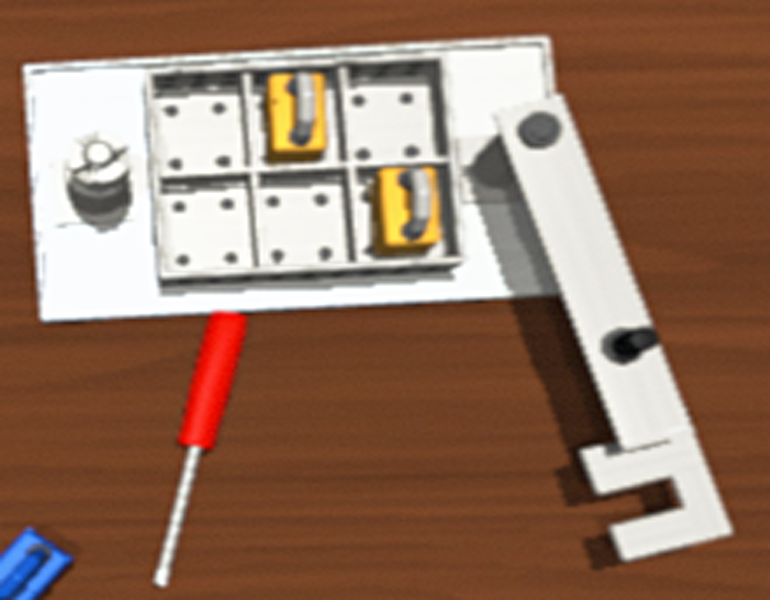

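View pics/z2.png

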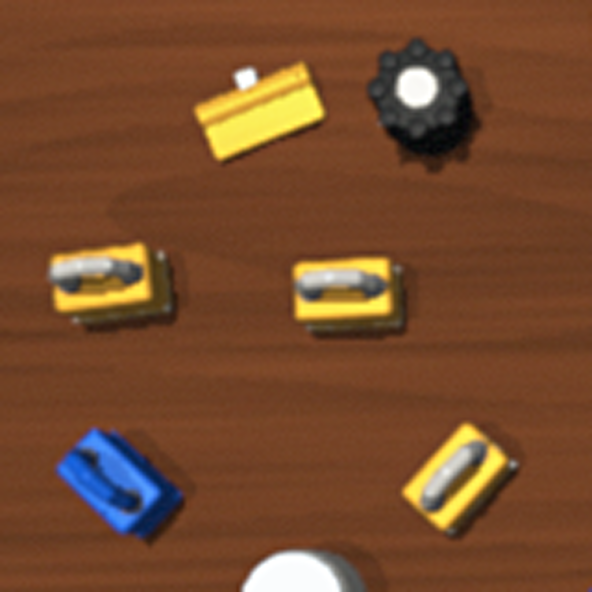

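View pics/z3.png

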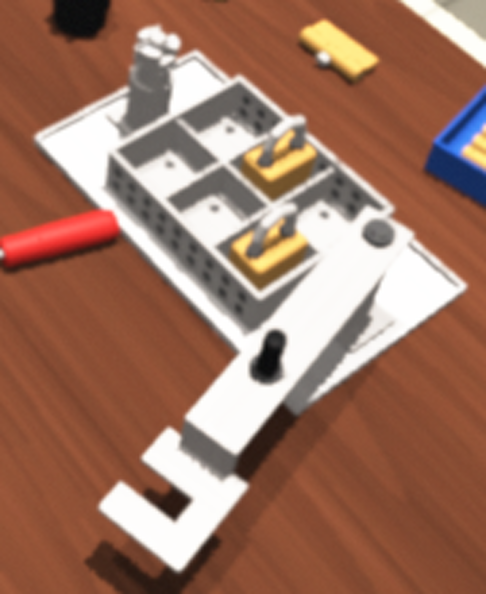

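```bash
python3 - <<'E'
from h import *
def z1(p): return np.array([[305+ (x+.5)/3.5-.5,110+(y+.5)/3-.5] for x,y in p])
c=onz("top",z1([(148,72),(443,58),(462,266),(160,280)]),0.048); print(c)
print("mean",c.mean(0), np.linalg.norm(np.diff(c[[0,1,2,3,0]],axis=0),axis=1))
e1=(c[0]-c[1]+c[3]-c[2]); print("yaw from y",np.arctan2(-e1[0],e1[1])); e2=(c[0]-c[3]+c[1]-c[2]); print(np.arctan2(e2[1],e2[0]))
# side: offset 320,210 scale 2.7
z3=lambda p: np.array([[320+(x+.5)/2.7-.5,210+(y+.5)/2.7-.5] for x,y in p])
cs=onz("side",z3([(238,78),(110,155)]),0.048);print("side",cs)
# pivot top: 0.107
print("pivot",onz("top",z1([(539,128)]),0.110),onz("side",z3([(378,233)]),0.110))
print("handle top",onz("top",z1([(645,340)]),0.147),onz("side",z3([(275,338)]),0.147))
print("stud tip",onz("top",z1([(99,152)]),0.112),onz("side",z3([(157,36)]),0.112))
m=lambda p: np.array([[150+(x+.5)/3.7-.5,130+(y+.5)/3.7-.5] for x,y in p])
print("knob top",onz("top",m([(416,88)]),0.060))
E
```

```text
[[ 0.69452391 -0.0071429   0.048     ]
 [ 0.69888601 -0.18618445  0.048     ]
 [ 0.54949221 -0.19072511  0.048     ]
 [ 0.54462094 -0.00995257  0.048     ]]
mean [ 0.62188077 -0.09850126  0.048     ] [0.17909468 0.14946279 0.18083815 0.14992931]
yaw from y 0.025655870567153495
0.024553716163557174
side [[ 0.69659372 -0.00669953  0.048     ]
 [ 0.54666846 -0.01682814  0.048     ]]
pivot [[ 0.62973636 -0.22376028  0.11      ]] [[ 0.62991869 -0.22466085  0.11      ]]
handle top [[ 0.48271603 -0.26252222  0.147     ]] [[ 0.48403769 -0.26388635  0.147     ]]
stud tip [[0.62069324 0.02561105 0.112     ]] [[0.62183846 0.02551611 0.112     ]]
knob top [[0.65354322 0.17359654 0.06      ]]
```

```bash
python3 - <<'E'
from h import *
s=telemetry.state(); q=s["eef_rot"]; print(Rot.from_quat([q[1],q[2],q[3],q[0]]).as_matrix().round(3))
m=lambda p: np.array([[150+(x+.5)/3.7-.5,130+(y+.5)/3.7-.5] for x,y in p])
for c in ([(50,262),(148,243),(155,303),(57,313)],[(293,265),(388,258),(393,317),(297,322)],[(403,490),(465,423),(508,462),(447,525)]):
    P=onz("top",m(c),0.05); print(P.mean(0).round(4),np.linalg.norm(np.diff(P[[0,1,2,3,0]],axis=0),axis=1).round(3), [np.degrees(np.arctan2(d[1],d[0])).round(1) for d in np.diff(P[[0,1,2,3,0]],axis=0)])
# shackle crowns at z=.09 top (image) 
print(onz("top",m([(97,268),(341,284),(455,474)]),0.085).round(4))
print("oil tin, etc", proj("top",[[0.654,0.174,0.06]]))
E
```

```text
[[-0.001  0.31   0.951]
 [-0.001  0.951 -0.31 ]
 [-1.    -0.001 -0.   ]]
[0.5491 0.3562 0.05  ] [0.057 0.035 0.056 0.03 ] [np.float64(-80.4), np.float64(-173.3), np.float64(94.4), np.float64(8.1)]
[0.5395 0.2183 0.05  ] [0.055 0.034 0.055 0.033] [np.float64(-87.3), np.float64(-175.9), np.float64(91.5), np.float64(3.6)]
[0.4326 0.1553 0.05  ] [0.051 0.033 0.049 0.032] [np.float64(-43.9), np.float64(-133.4), np.float64(134.7), np.float64(50.5)]
[[0.55   0.3485 0.085 ]
 [0.5374 0.2133 0.085 ]
 [0.4311 0.1519 0.085 ]]
oil tin, etc [[261.87415317 153.21266672]]
```

>>> servo_tool(series=[[-0.1,0,0,3,0],[-0.1,4,-8,3,-5],[-0.1,8,-14,3,-12],[-0.1,12,-20,3,-20],[-0.1,16,-27,3,-26],[-0.1,20,-34,3,-26],[-0.1,22.5,-38,3,-26],[-0.1,23,-39,2,-26],[-0.1,23,-39,1,-26],[-0.1,23,-39,1,-26],[-0.1,23,-39,1,-26]], force=50)

```text
t: 1.52
eef_pos: [0.4149, 0.1813, 0.2068]
eef_rot: [0.655, 0.264, 0.656, -0.265]
wrist_force: [-0.2, 1.4, -0.1]
finger_gap: 0.45
```

```bash
python3 - <<'E'
from h import *
s,im=shot("wrist","w1"); print(s["eef_pos"],s["finger_gap"],s["t"])
print(proj("wrist",[[0.4326,0.154,0.09],[0.4326,0.154,0.05]],s))
s,im=shot("top","t1")
E
```

```text
[0.41492212 0.18130651 0.20676405] 0.4502834693960732 1.525
[[313.35460683 266.17665183]
 [314.30602214 252.31910996]]
```

View pics/w1.png

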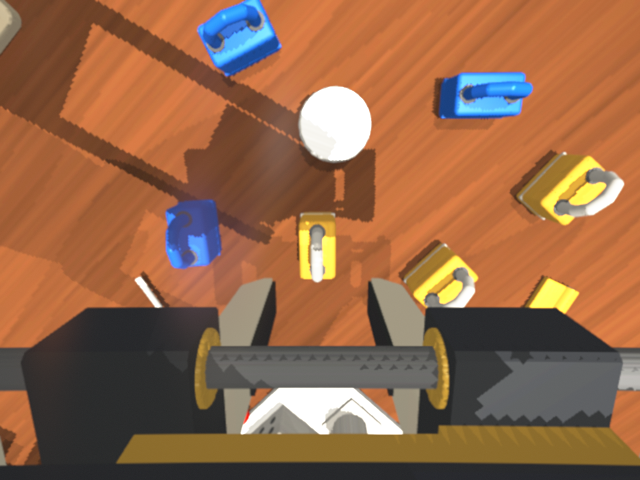

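View pics/t1.png

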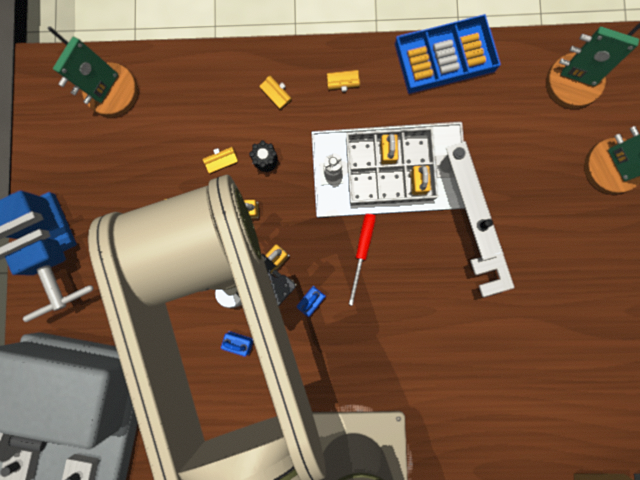

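```bash
cat >> h.py <<'E'
def lock(s,im,guess,name="wrist",z=0.05,zk=0.0):
    # brass mask near guess -> minAreaRect of whole brass blob; print shackle + top face estimates
    hsv=cv2.cvtColor(im,cv2.COLOR_RGB2HSV)
    m=cv2.inRange(hsv,(18,120,90),(34,255,255)); m=cv2.morphologyEx(m,cv2.MORPH_CLOSE,np.ones((15,15)))
    cs,_=cv2.findContours(m,cv2.RETR_EXTERNAL,cv2.CHAIN_APPROX_NONE)
    out=[]
    for c in cs:
        if cv2.contourArea(c)<150: continue
        r=cv2.minAreaRect(c); out.append((np.hypot(r[0][0]-guess[0],r[0][1]-guess[1]),r))
    out.sort(key=lambda a:a[0]); return [o[1] for o in out[:1]]
E
python3 - <<'E'
from h import *
s=telemetry.state(); im=cv2.imread("pics/w1.png")[:,:,::-1].copy()
r=lock(s,im,(317,245))[0]; print(r)
P=onz("wrist",[(300,213),(335,213),(336,278),(300,278)],0.05,s); print(P.mean(0),np.linalg.norm(np.diff(P,axis=0),axis=1),[np.degrees(np.arctan2(d[1],d[0])).round(1) for d in np.diff(P[[0,1,2,3,0]],axis=0)])
P=onz("wrist",[(317,270),(317,233)],0.085,s);print(P)
cv2.imwrite("pics/z4.png",cv2.resize(im[195:295,260:380],None,fx=5,fy=5,interpolation=cv2.INTER_CUBIC)[:,:,::-1])
E
```

```text
((317.0, 245.5), (65.0, 36.0), 90.0)
[0.43108417 0.16055578 0.05      ] [0.03144327 0.06199263 0.03379792] [np.float64(46.1), np.float64(-42.5), np.float64(-133.9), np.float64(135.3)]
[[0.4387279  0.15278058 0.085     ]
 [0.41577278 0.1750063  0.085     ]]
```

View pics/z4.png

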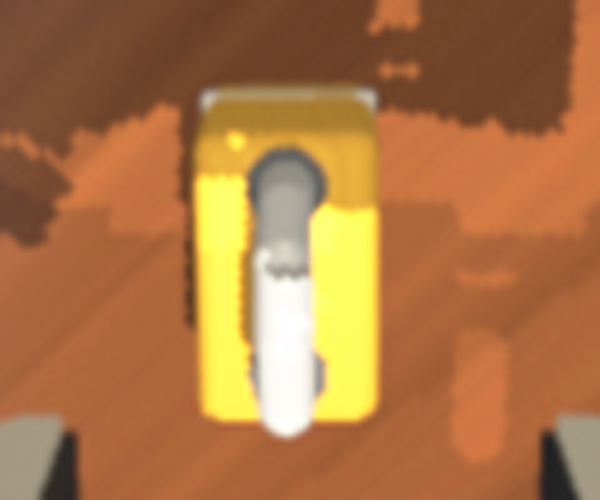

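```bash
python3 - <<'E'
from h import *
s=telemetry.state()
P=onz("wrist",[(299.2,221),(335.8,221),(335.8,278.6),(299.2,278.6)],0.05,s); print(P.mean(0),np.linalg.norm(np.diff(P,axis=0),axis=1),[np.degrees(np.arctan2(d[1],d[0])).round(1) for d in np.diff(P[[0,1,2,3,0]],axis=0)])
E
```

```text
[0.43377256 0.15762769 0.05      ] [0.03305837 0.05523864 0.03437527] [np.float64(46.1), np.float64(-43.4), np.float64(-133.9), np.float64(135.3)]
```

>>> servo_tool(series=[[-0.1,1.8,-2.4,-3,0],[-0.1,1.8,-2.4,-8,0],[-0.1,1.8,-2.4,-12,0],[-0.1,1.8,-2.4,-14.2,0],[-0.1,1.8,-2.4,-14.2,0],[-1,1.8,-2.4,-14.2,0],[-1,1.8,-2.4,-14.2,0],[-1,1.8,-2.4,-14.2,0],[-1,1.8,-2.4,-14.2,0],[-1,1.8,-2.4,-10,0],[-1,1.8,-2.4,-5,0],[-1,1.8,-2.4,1,0],[-1,1.8,-2.4,2,0],[-1,1.8,-2.4,2,0]])

```text
t: 3.38
eef_pos: [0.4337, 0.1576, 0.2277]
eef_rot: [0.656, 0.265, 0.655, -0.264]
wrist_force: [-0.8, 0.1, -1.6]
finger_gap: 0.007
```

```bash
python3 - <<'E'
from h import *
s,im=shot("wrist","w2"); print(s["eef_pos"],s["finger_gap"],s["t"],s["wrist_force"],s["moment"])
E
```

```text
[0.43365493 0.15762353 0.22771209] 0.0073245096558278554 3.375 [-0.82473893  0.12458509 -1.57707166] [-0.06368966 -0.02013519  0.00029396]
```

View pics/w2.png

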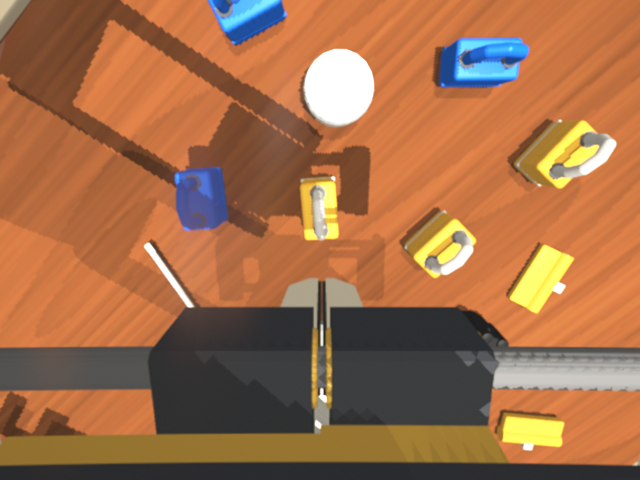

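```bash
python3 - <<'E'
from h import *
s=telemetry.state(); im=cv2.imread("pics/w2.png")[:,:,::-1].copy()
cv2.imwrite("pics/z5.png",cv2.resize(im[165:255,270:370],None,fx=6,fy=6,interpolation=cv2.INTER_CUBIC)[:,:,::-1])
print(proj("wrist",[[0.4338,0.1576,0.05],[0.4338,0.1576,0.09]],s))
E
```

```text
[[323.21600835 215.09790192]
 [323.32924241 224.16088039]]
```

View pics/z5.png

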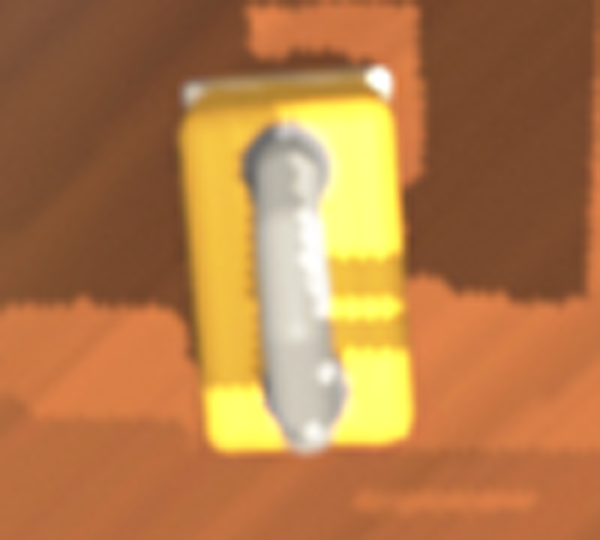

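```bash
python3 - <<'E'
from h import *
s=telemetry.state()
c=[(270+(x+.5)/6-.5,165+(y+.5)/6-.5) for x,y in [(185,107),(392,97),(412,440),(205,450)]]
P=onz("wrist",c,0.05,s); print(P.mean(0),np.linalg.norm(np.diff(P,axis=0),axis=1),[np.degrees(np.arctan2(d[1],d[0])).round(1) for d in np.diff(P[[0,1,2,3,0]],axis=0)])
E
```

```text
[0.42822934 0.15788349 0.05      ] [0.03206008 0.05486848 0.03331457] [np.float64(48.8), np.float64(-40.0), np.float64(-131.0), np.float64(138.6)]
```

>>> servo_tool(series=[[-0.1,-0.5,0,-1,3],[-0.1,-0.5,0,-1,3],[-0.1,-0.5,0,-1,3],[-0.1,-0.5,0,-1,3],[-0.1,-0.5,0,-6,3],[-0.1,-0.5,0,-11,3],[-0.1,-0.5,0,-15,3],[-0.1,-0.5,0,-16.9,3],[-0.1,-0.5,0,-16.9,3],[-1,-0.5,0,-16.9,3],[-1,-0.5,0,-16.9,3],[-1,-0.5,0,-16.9,3],[-1,-0.5,0,-16.9,3],[-1,-0.5,0,-16.9,3],[-1,-0.5,0,-16.9,3],[-1,-0.5,0,-16.9,3],[-1,-0.5,0,-16.9,3]])

```text
t: 5.55
eef_pos: [0.4284, 0.1577, 0.0578]
eef_rot: [0.662, 0.247, 0.663, -0.247]
wrist_force: [1.1, 1.2, 6.0]
finger_gap: 0.091
```

```bash
python3 - <<'E'
from h import *
s,im=shot("wrist","w3"); print(s["eef_pos"],s["finger_gap"],s["t"],s["wrist_force"],s["moment"])
E
```

```text
[0.42843833 0.1576595  0.05776668] 0.091320407383581 5.55 [1.08911483 1.2141304  5.95286142] [ 0.05442223 -0.10774735  0.08448685]
```

View pics/w3.png

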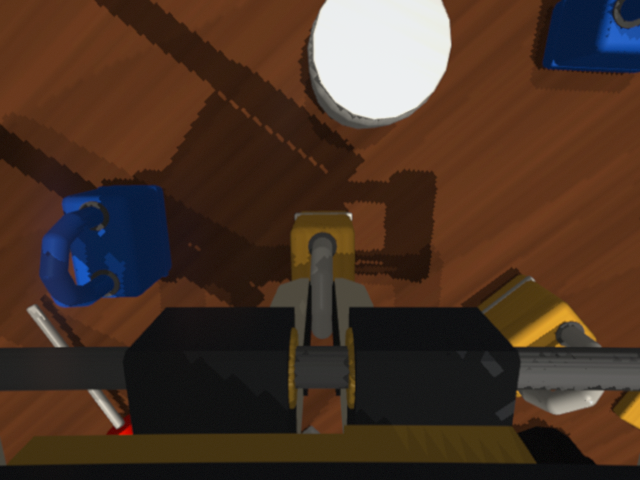

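The gap is about 8.5 mm, close to the shackle bar's 10 mm, so the fingers hold the shackle this time. I'll lift.

>>> servo_tool(series=[[-1,0,0,1,0],[-1,0,0,3,0],[-1,0,0,6,0],[-1,0,0,10,0],[-1,0,0,14,0],[-1,0,0,17,0],[-1,0,0,17,0]], force=60)

```text
t: 6.48
eef_pos: [0.4295, 0.1579, 0.2299]
eef_rot: [0.664, 0.248, 0.661, -0.247]
wrist_force: [1.1, 0.0, -3.8]
finger_gap: 0.091
```

```bash
python3 - <<'E'
from h import *
s,im=shot("wrist","w4"); print(s["eef_pos"],s["finger_gap"],s["t"],s["wrist_force"],s["moment"])
E
```

```text
[0.42951322 0.15788225 0.22992675] 0.09075800069721007 6.475 [ 1.08261219  0.0056989  -3.82010042] [0.02781825 0.03313986 0.01281691]
```

View pics/w4.png

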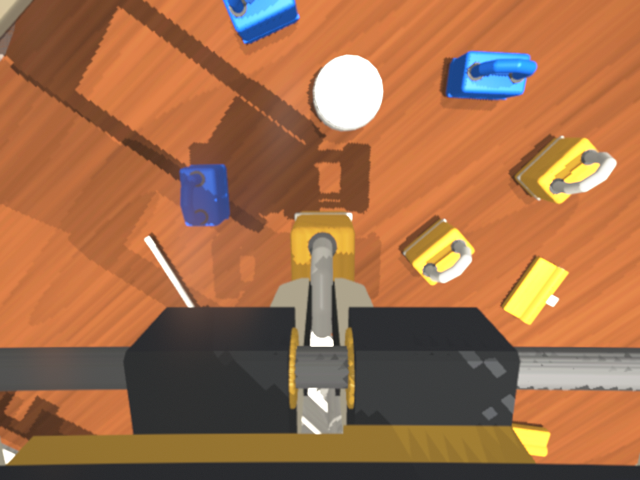

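>>> servo_tool(series=[[-1,1,-3,0,5],[-1,3,-6,0,12],[-1,5,-9,0,20],[-1,7,-12,0,28],[-1,9,-15,0,36],[-1,11,-18,0,42],[-1,12.5,-21,0,42.5],[-1,14,-24,0,42.5],[-1,15.7,-25.7,0,42.5],[-1,15.7,-25.7,0,42.5],[-1,15.7,-25.7,0,42.5]])

```text
t: 7.9
eef_pos: [0.5843, -0.0987, 0.2255]
eef_rot: [0.706, -0.009, 0.708, 0.01]
wrist_force: [0.1, 0.6, -2.9]
finger_gap: 0.095
```

```bash
python3 - <<'E'
from h import *
s,im=shot("wrist","w5"); print(s["eef_pos"],s["finger_gap"],s["t"],s["wrist_force"],s["moment"])
shot("top","t5");shot("side","s5")
E
```

```text
[ 0.58425811 -0.09873268  0.22550778] 0.09498260972063743 7.9 [ 0.10488903  0.61086365 -2.92315889] [ 0.03374847  0.03232979 -0.0461063 ]
```

View pics/w5.png

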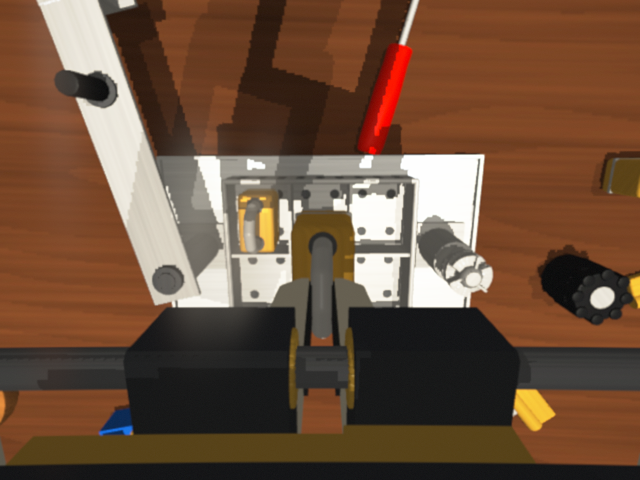

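View pics/s5.png

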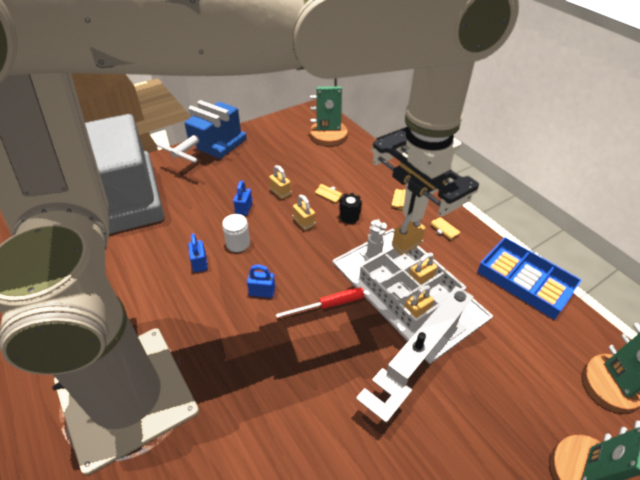

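```bash
python3 - <<'E'
from h import *
s=telemetry.state(); im=cv2.imread("pics/w5.png")
cv2.imwrite("pics/z6.png",cv2.resize(im[145:315,215:505],None,fx=2.7,fy=2.7,interpolation=cv2.INTER_CUBIC))
print(onz("wrist",[(222,177),(417,178)],0.048,s))
print("stud",onz("wrist",[(470,275)],0.112,s),"piv",onz("wrist",[(168,279)],0.110,s))
def bw(c,yaw,p): return [c[0]+p[0]*np.cos(yaw)-p[1]*np.sin(yaw),c[1]+p[0]*np.sin(yaw)+p[1]*np.cos(yaw),p[2]]
pts=[bw((.623,-.0985),.028,p) for p in [(-.075,-.092,.048),(-.075,.092,.048),(0,.125,.112),(0,-.125,.107),(-.036,0,.006)]]
print(proj("wrist",pts,s))
E
```

```text
[[ 0.55236815 -0.19226739  0.048     ]
 [ 0.54813355 -0.01061515  0.048     ]]
stud [[0.61978293 0.02408261 0.112     ]] piv [[ 0.63102316 -0.22434549  0.11      ]]
[[221.60677855 175.07722005]
 [419.39713208 175.15131379]
 [472.94550772 274.75676127]
 [170.08441104 272.63531029]
 [320.58817454 208.62511322]]
```

View pics/z6.png

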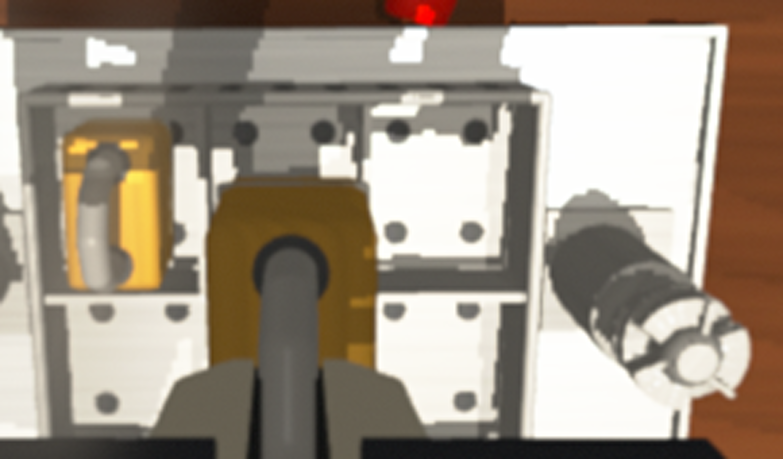

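>>> servo_tool(series=[[-1,0.4,-0.1,-2,0],[-1,0.4,-0.1,-5,0],[-1,0.4,-0.1,-8,0],[-1,0.4,-0.1,-11,0],[-1,0.4,-0.1,-13,0],[-1,0.4,-0.1,-14.5,0],[-1,0.4,-0.1,-15.5,0],[-1,0.4,-0.1,-16,0],[-1,0.4,-0.1,-16,0],[-1,0.4,-0.1,-16,0]])

```text
t: 9.3
eef_pos: [0.5896, -0.0998, 0.0681]
eef_rot: [0.707, -0.01, 0.707, 0.01]
wrist_force: [-0.9, -0.2, -4.0]
finger_gap: 0.091
```

```bash
python3 - <<'E'
from h import *
s,im=shot("wrist","w6"); print(s["eef_pos"],s["finger_gap"],s["t"],s["wrist_force"],s["moment"])
E
```

```text
[ 0.58959296 -0.09975142  0.06807659] 0.0909887739557745 9.3 [-0.91280395 -0.16567201 -3.97968318] [0.04057769 0.04837801 0.03729714]
```

View pics/w6.png

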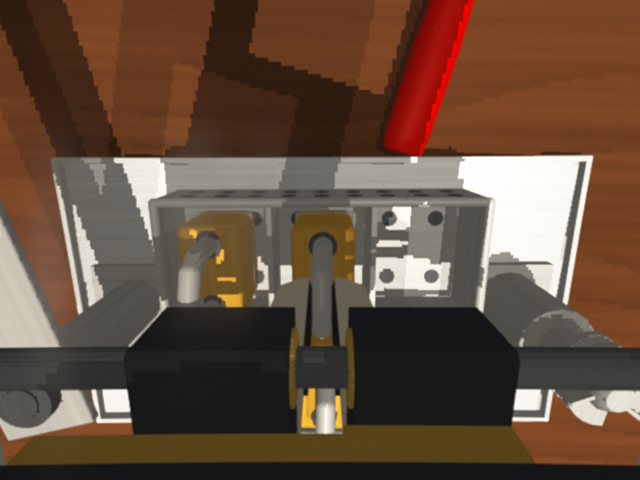

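>>> servo_tool(series=[[-1,0,0,-0.2,0],[-1,0,0,-0.4,0],[-1,0,0,-0.4,0],[-1,0,0,-0.4,0]])

```text
t: 9.85
eef_pos: [0.5896, -0.0998, 0.064]
eef_rot: [0.707, -0.01, 0.707, 0.01]
wrist_force: [0.2, 0.4, -3.6]
finger_gap: 0.09
```

>>> servo_tool(series=[[-1,0,0,-0.2,0],[-1,0,0,-0.2,0],[-1,0,0,-0.2,0],[-0.3,0,0,-0.2,0],[-0.3,0,0,-0.2,0],[-0.3,0,0,-0.2,0],[-0.3,0,0,-0.2,0],[-0.3,0,0,2,0],[-0.3,0,0,6,0],[-0.3,0,0,11,0],[-0.3,0,0,16,0],[-0.3,0,0,16,0],[-0.3,0,0,16,0]])

```text
t: 11.48
eef_pos: [0.5894, -0.0997, 0.2234]
eef_rot: [0.707, -0.01, 0.707, 0.01]
wrist_force: [-0.2, 0.8, -0.9]
finger_gap: 0.351
```

```bash
python3 - <<'E'
from h import *
s,im=shot("wrist","w7"); print(s["eef_pos"],s["finger_gap"],s["t"],s["wrist_force"],s["moment"])
shot("top","t7");shot("side","s7")
E
```

```text
[ 0.58940919 -0.09969924  0.22343943] 0.3511230531545848 11.475 [-0.16380165  0.84638847 -0.86043495] [0.00529599 0.01741226 0.00221418]
```

View pics/w7.png

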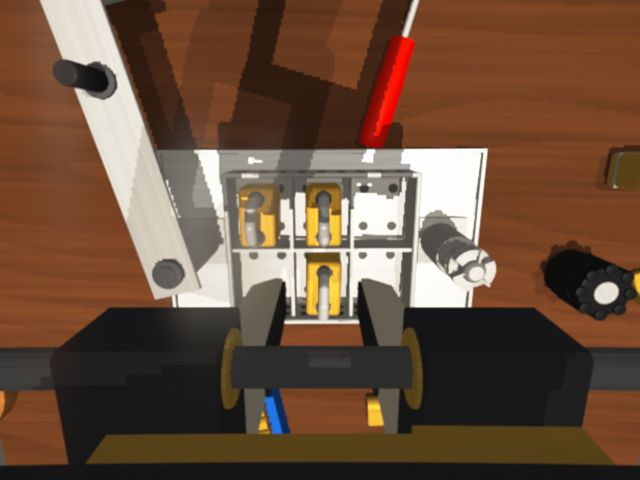

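View pics/t7.png

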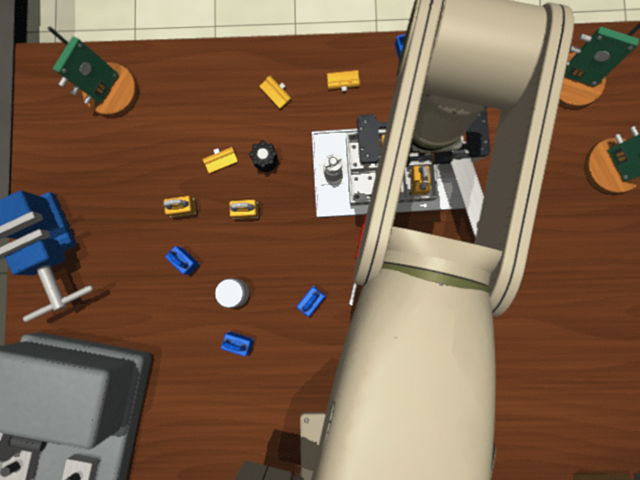

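View pics/s7.png

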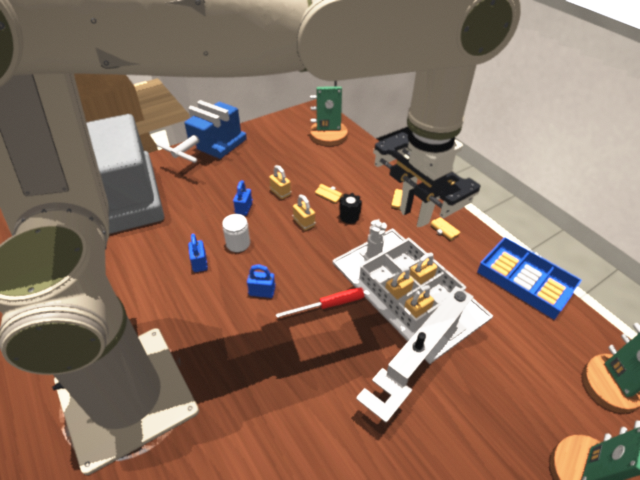

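>>> servo_tool(series=[[-0.1,-1,4,0,-10],[-0.1,-2,8,0,-20],[-0.1,-3,12,0,-30],[-0.1,-4,16,0,-40],[-0.1,-5,20,0,-50],[-0.1,-5.1,25,0,-60],[-0.1,-5.1,29,-1,-70],[-0.1,-5.1,31.7,-1.5,-80],[-0.1,-5.1,31.7,-1.5,-88.5],[-0.1,-5.1,31.7,-1.5,-88.5],[-0.1,-5.1,31.7,-1.5,-88.5],[-0.1,-5.1,31.7,-1.5,-88.5]])

```text
t: 13.12
eef_pos: [0.5375, 0.2171, 0.2066]
eef_rot: [0.513, 0.487, 0.514, -0.485]
wrist_force: [0.1, 0.5, -0.5]
finger_gap: 0.449
```

```bash
python3 - <<'E'
from h import *
s,im=shot("wrist","w8"); print(s["eef_pos"],s["finger_gap"],s["t"])
p=proj("wrist",[[.5385,.217,.05]],s)[0]; print(p); x,y=int(p[0])-60,int(p[1])-50
cv2.imwrite("pics/z8.png",cv2.resize(im[y:y+100,x:x+120],None,fx=5,fy=5,interpolation=cv2.INTER_CUBIC)[:,:,::-1]); print(x,y)
E
```

```text
[0.53751523 0.21708304 0.2066171 ] 0.4489654279696227 13.125
[322.99818552 218.49473246]
262 168
```

View pics/w8.png

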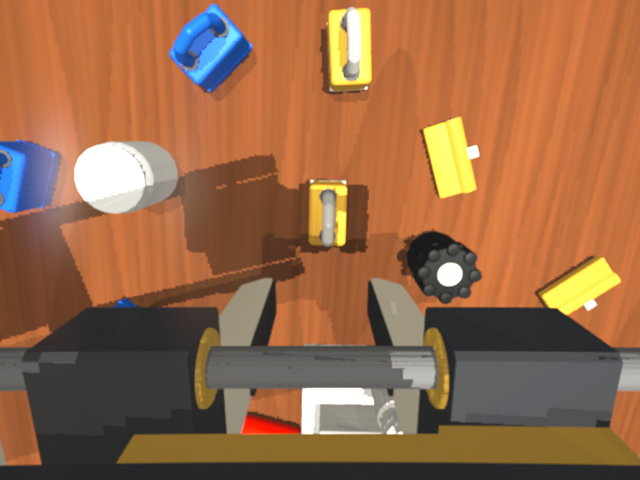

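View pics/z8.png

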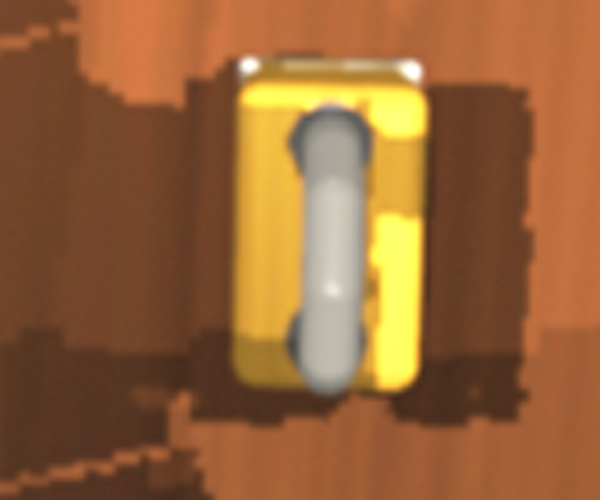

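```bash
cat >> h.py <<'E'
def face(c,s,x0,y0,f):
    c=[(x0+(x+.5)/f-.5,y0+(y+.5)/f-.5) for x,y in c]
    P=onz("wrist",c,0.05,s); print(P.mean(0).round(4),np.linalg.norm(np.diff(P,axis=0),axis=1).round(4),[np.degrees(np.arctan2(d[1],d[0])).round(1) for d in np.diff(P[[0,1,2,3,0]],axis=0)])
E
python3 - <<'E'
from h import *
s=telemetry.state()
face([(240,83),(428,87),(420,391),(232,387)],s,262,168,5)
E
```

```text
[0.5426 0.2199 0.05  ] [0.0331 0.0556 0.0345] [np.float64(1.9), np.float64(-87.4), np.float64(-178.1), np.float64(91.2)]
```

>>> servo_tool(series=[[-0.1,0.5,0.3,-2,-1],[-0.1,0.5,0.3,-2,-1],[-0.1,0.5,0.3,-6,-1],[-0.1,0.5,0.3,-10,-1],[-0.1,0.5,0.3,-13,-1],[-0.1,0.5,0.3,-14.8,-1],[-0.1,0.5,0.3,-14.8,-1],[-1,0.5,0.3,-14.8,-1],[-1,0.5,0.3,-14.8,-1],[-1,0.5,0.3,-14.8,-1],[-1,0.5,0.3,-14.8,-1],[-1,0.5,0.3,-14.8,-1],[-1,0.5,0.3,-14.8,-1],[-1,0.5,0.3,-14.8,-1],[-1,0.5,0.3,-14.8,-1]])

```text
t: 15.05
eef_pos: [0.543, 0.2203, 0.0594]
eef_rot: [0.509, 0.492, 0.51, -0.489]
wrist_force: [-1.2, -0.1, 5.9]
finger_gap: 0.089
```

>>> servo_tool(series=[[-1,0,0,1,0],[-1,0,0,4,0],[-1,0,0,8,0],[-1,0,0,12,0],[-1,0,0,17,0],[-1,1,-3,17.5,10],[-1,3,-6,17.5,20],[-1,5,-9,17.5,30],[-1,7,-12,17.5,40],[-1,8.5,-15,17.5,50],[-1,10,-19,17.5,60],[-1,11.6,-23,17.5,70],[-1,11.6,-25.9,17.5,80],[-1,11.6,-25.9,17.5,89.5],[-1,11.6,-25.9,17.5,89.5],[-1,11.6,-25.9,17.5,89.5],[-1,11.6,-25.9,17.5,89.5]])

```text
t: 17.18
eef_pos: [0.6589, -0.0382, 0.2344]
eef_rot: [0.706, -0.009, 0.708, 0.011]
wrist_force: [0.7, -0.7, -2.8]
finger_gap: 0.092
```

```bash
python3 - <<'E'
from h import *
s,im=shot("wrist","w9"); print(s["eef_pos"],s["eef_rot"],s["finger_gap"],s["t"],s["wrist_force"])
E
```

```text
[ 0.65891044 -0.03816087  0.23442699] [ 0.70597348 -0.0091824   0.7081006   0.01052008] 0.09245959218270601 17.175 [ 0.68057926 -0.68247182 -2.80082895]
```

View pics/w9.png

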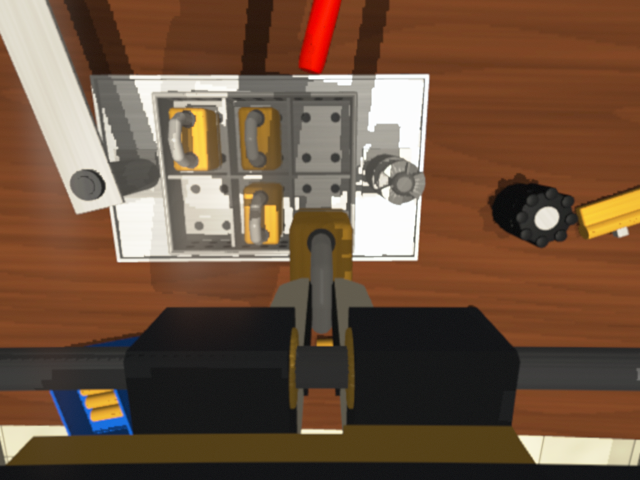

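>>> servo_tool(series=[[-1,0,-0.1,-3,0],[-1,0,-0.1,-7,0],[-1,0,-0.1,-11,0],[-1,0,-0.1,-14,0],[-1,0,-0.1,-16,0],[-1,0,-0.1,-16.7,0],[-1,0,-0.1,-17.1,0],[-1,0,-0.1,-17.1,0],[-1,0,-0.1,-17.1,0],[-1,0,-0.1,-17.1,0]])

```text
t: 18.48
eef_pos: [0.6607, -0.0394, 0.0655]
eef_rot: [0.707, -0.01, 0.707, 0.01]
wrist_force: [1.9, -0.0, 5.6]
finger_gap: 0.093
```

Contact with the floor. Releasing and rising.

>>> servo_tool(series=[[-0.3,0,0,0,0],[-0.3,0,0,0,0],[-0.3,0,0,0,0],[-0.3,0,0,0,0],[-0.3,0,0,2,0],[-0.3,0,0,6,0],[-0.3,0,0,11,0],[-0.3,0,0,16,0],[-0.3,0,0,16,0]])

```text
t: 19.6
eef_pos: [0.6639, -0.0398, 0.2341]
eef_rot: [0.712, -0.01, 0.703, 0.01]
wrist_force: [0.1, 0.6, 0.1]
finger_gap: 0.353
```

```bash
python3 - <<'E'
from h import *
s,im=shot("wrist","w10"); print(s["eef_pos"],s["finger_gap"],s["t"])
shot("top","t10");shot("side","s10")
E
```

```text
[ 0.66394249 -0.03981174  0.23411086] 0.352618529887697 19.6
```

View pics/w10.png

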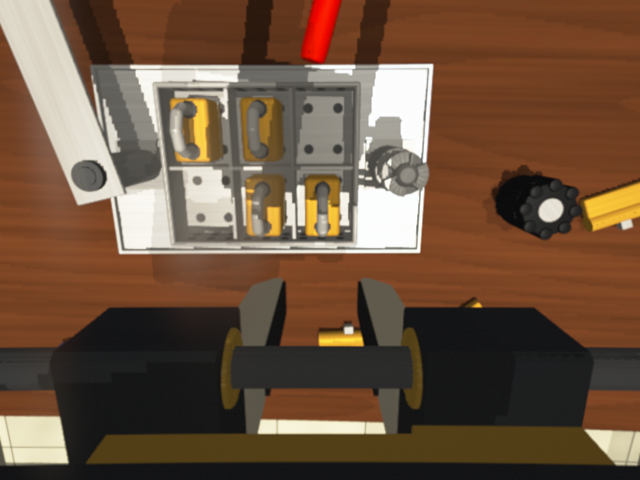

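View pics/t10.png

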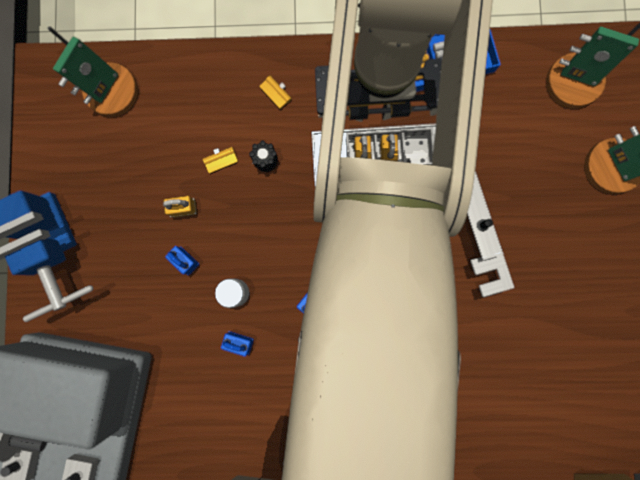

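>>> servo_tool(series=[[-0.1,-2,4,0,-10],[-0.1,-4,9,0,-20],[-0.1,-6,14,0,-30],[-0.1,-8,19,0,-40],[-0.1,-9,24,0,-50],[-0.1,-10,29,0,-60],[-0.1,-11,34,-1,-70],[-0.1,-11.2,38,-2.5,-80],[-0.1,-11.2,39.7,-2.5,-84.5],[-0.1,-11.2,39.7,-2.5,-84.5],[-0.1,-11.2,39.7,-2.5,-84.5],[-0.1,-11.2,39.7,-2.5,-84.5]])

```text
t: 21.25
eef_pos: [0.5488, 0.3565, 0.2008]
eef_rot: [0.531, 0.468, 0.529, -0.468]
wrist_force: [-0.4, 0.0, -0.2]
finger_gap: 0.45
```

```bash
python3 - <<'E'
from h import *
s,im=shot("wrist","w11"); print(s["eef_pos"],s["finger_gap"],s["t"])
p=proj("wrist",[[.552,.357,.05]],s)[0]; print(p); x,y=int(p[0])-60,int(p[1])-50
cv2.imwrite("pics/z11.png",cv2.resize(im[y:y+100,x:x+120],None,fx=5,fy=5,interpolation=cv2.INTER_CUBIC)[:,:,::-1]); print(x,y)
E
```

```text
[0.54882791 0.35653337 0.20076978] 0.45008197285672136 21.25
[325.46087837 219.01037263]
265 169
```

View pics/w11.png

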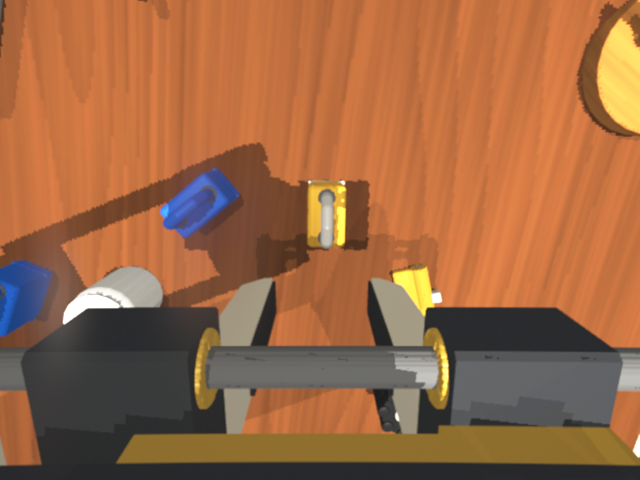

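View pics/z11.png

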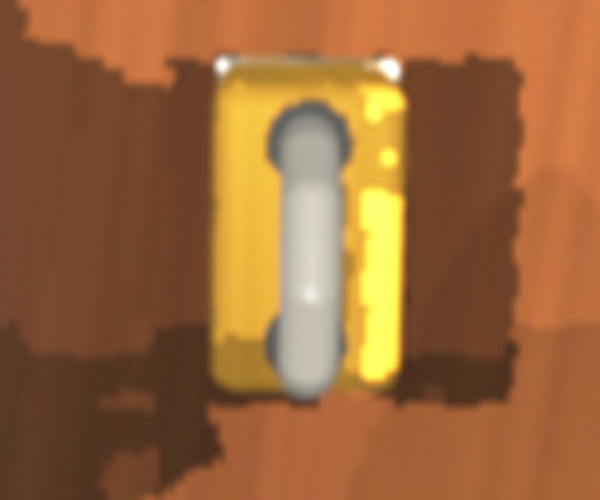

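```bash
python3 - <<'E'
from h import *
s=telemetry.state()
face([(214,85),(406,85),(402,391),(211,391)],s,265,169,5)
E
```

```text
[0.5525 0.3591 0.05  ] [0.0333 0.0551 0.0345] [np.float64(7.1), np.float64(-82.7), np.float64(-172.9), np.float64(96.0)]
```

>>> servo_tool(series=[[-0.1,0.4,0.25,-2,0],[-0.1,0.4,0.25,-2,0],[-0.1,0.4,0.25,-6,0],[-0.1,0.4,0.25,-10,0],[-0.1,0.4,0.25,-13,0],[-0.1,0.4,0.25,-14.2,0],[-0.1,0.4,0.25,-14.2,0],[-1,0.4,0.25,-14.2,0],[-1,0.4,0.25,-14.2,0],[-1,0.4,0.25,-14.2,0],[-1,0.4,0.25,-14.2,0],[-1,0.4,0.25,-14.2,0],[-1,0.4,0.25,-14.2,0],[-1,0.4,0.25,-14.2,0],[-1,0.4,0.25,-14.2,0]])

```text
t: 23.18
eef_pos: [0.5532, 0.3593, 0.0596]
eef_rot: [0.531, 0.469, 0.529, -0.468]
wrist_force: [-0.9, -0.9, 5.4]
finger_gap: 0.094
```

>>> servo_tool(series=[[-1,0,0,1,0],[-1,0,0,4,0],[-1,0,0,8,0],[-1,0,0,12,0],[-1,0,0,17,0],[-1,0.5,-3,17.5,10],[-1,1,-7,17.5,20],[-1,1.5,-12,17.5,30],[-1,2,-17,17.5,40],[-1,2.5,-22,17.5,50],[-1,3,-27,17.5,60],[-1,3.3,-32,17.5,70],[-1,3.3,-37,17.5,80],[-1,3.3,-40,17.5,84.5],[-1,3.3,-40,17.5,84.5],[-1,3.3,-40,17.5,84.5],[-1,3.3,-40,17.5,84.5]])

```text
t: 25.3
eef_pos: [0.5861, -0.0395, 0.2344]
eef_rot: [0.707, -0.009, 0.707, 0.011]
wrist_force: [0.3, 0.7, -4.0]
finger_gap: 0.093
```

```bash
python3 - <<'E'
from h import *
s,im=shot("wrist","w12"); print(s["eef_pos"],s["eef_rot"],s["finger_gap"],s["t"],s["wrist_force"])
E
```

```text
[ 0.58606724 -0.03952282  0.23440954] [ 0.70718961 -0.00920858  0.70687827  0.01100709] 0.0933033764647965 25.3 [ 0.28321243  0.68402496 -4.01872299]
```

View pics/w12.png

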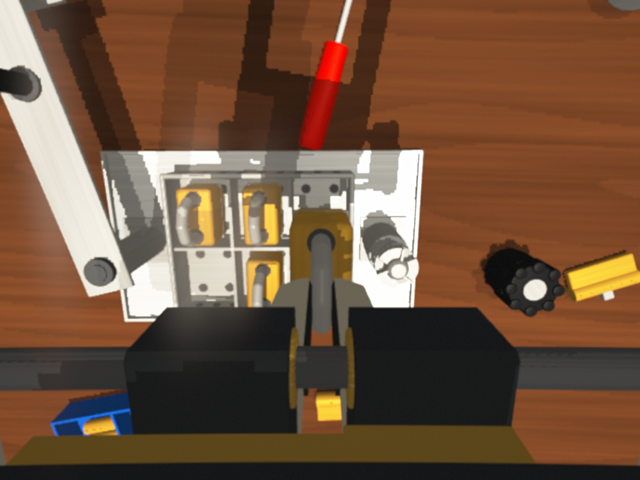

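>>> servo_tool(series=[[-1,0,-0.1,-3,0],[-1,0,-0.1,-7,0],[-1,0,-0.1,-11,0],[-1,0,-0.1,-14,0],[-1,0,-0.1,-16,0],[-1,0,-0.1,-16.7,0],[-1,0,-0.1,-17.1,0],[-1,0,-0.1,-17.1,0],[-1,0,-0.1,-17.1,0],[-1,0,-0.1,-17.1,0]])

```text
t: 26.6
eef_pos: [0.5881, -0.0408, 0.0655]
eef_rot: [0.709, -0.01, 0.705, 0.011]
wrist_force: [1.7, 0.8, 6.1]
finger_gap: 0.093
```

>>> servo_tool(series=[[-0.3,0,0,0,0],[-0.3,0,0,0,0],[-0.3,0,0,0,0],[-0.3,0,0,0,0],[-0.3,0,0,2,0],[-0.3,0,0,6,0],[-0.3,0,0,11,0],[-0.3,0,0,16,0],[-0.3,0,0,16,0],[-0.3,0,0,16,0]])

```text
t: 27.85
eef_pos: [0.5881, -0.0408, 0.2262]
eef_rot: [0.709, -0.01, 0.705, 0.011]
wrist_force: [0.1, -0.5, -0.7]
finger_gap: 0.351
```

```bash
python3 - <<'E'
from h import *
s,im=shot("wrist","w13"); print(s["eef_pos"],s["finger_gap"],s["t"])
shot("side","s13")
E
```

```text
[ 0.58813994 -0.04076319  0.22623057] 0.35103469254876907 27.85
```

View pics/w13.png

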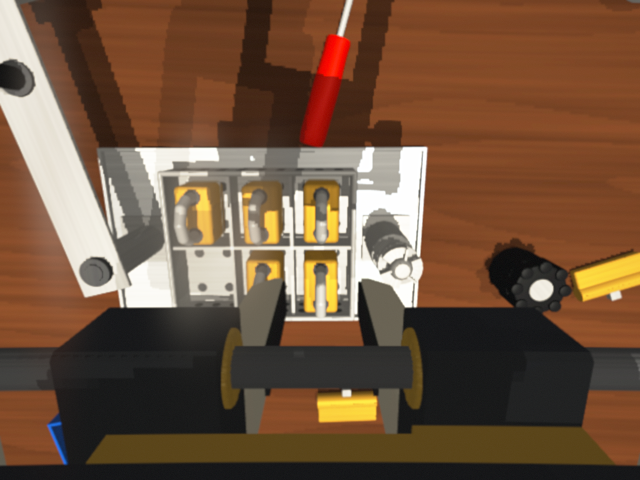

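View pics/s13.png

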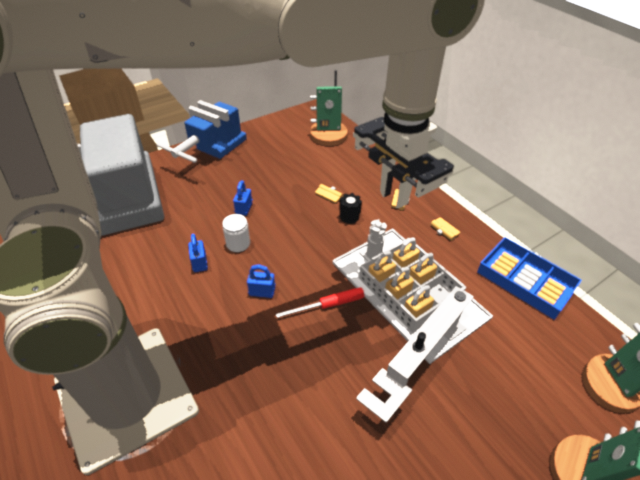

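>>> servo_tool(series=[[0.1,-2,-5,0,5],[0.1,-5,-10,0,10],[0.1,-8,-15,0,13.5],[0.1,-10,-20,0,13.5],[0.1,-10.4,-22.2,-1,13.5],[0.1,-10.4,-22.2,-1,13.5],[0.1,-10.4,-22.2,-1,13.5],[0.1,-10.4,-22.2,-1,13.5]])

```text
t: 28.95
eef_pos: [0.4836, -0.2615, 0.2141]
eef_rot: [0.702, -0.093, 0.7, 0.095]
wrist_force: [1.4, 0.4, 0.8]
finger_gap: 0.553
```

```bash
python3 - <<'E'
from h import *
s,im=shot("wrist","w14"); print(s["eef_pos"],s["finger_gap"],s["t"])
print(proj("wrist",[[.484,-.2633,.147],[.484,-.2633,.107]],s))
E
```

```text
[ 0.48359865 -0.26153997  0.21412394] 0.5530172863330689 28.95
[[318.67187487 245.37818353]
 [318.87137341 231.46530011]]
```

View pics/w14.png

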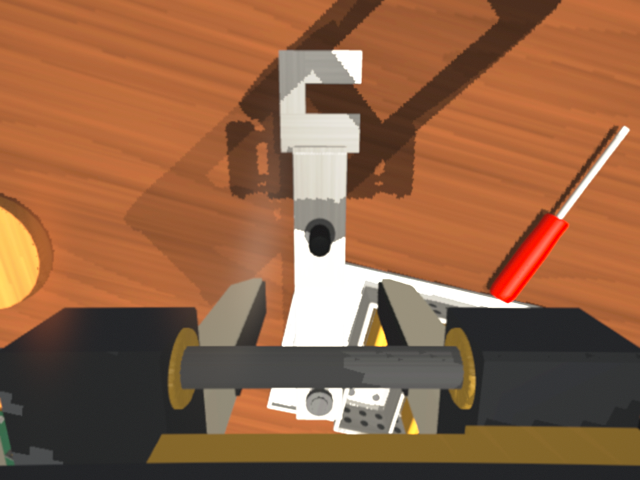

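>>> servo_tool(series=[[0.1,0,-0.15,-3,0],[0.1,0,-0.15,-6,0],[0.1,0,-0.15,-9,0],[0.1,0,-0.15,-9.9,0],[0.1,0,-0.15,-9.9,0],[-1,0,-0.15,-9.9,0],[-1,0,-0.15,-9.9,0],[-1,0,-0.15,-9.9,0],[-1,0,-0.15,-9.9,0],[-1,0,-0.15,-9.9,0],[-1,0,-0.15,-9.9,0],[-1,0,-0.15,-9.9,0],[-1,0,-0.15,-9.9,0]], force=15)

```text
t: 30.62
eef_pos: [0.4838, -0.2633, 0.1156]
eef_rot: [0.702, -0.093, 0.7, 0.095]
wrist_force: [-1.3, -0.3, 4.1]
finger_gap: 0.161
```

```bash
python3 - <<'E'
from h import *
s=telemetry.state(); print(s["eef_pos"],s["finger_gap"],s["wrist_force"])
p=np.array([.6295,-.2242]); d=s["eef_pos"][:2]-p; r=np.hypot(*d); th=np.arctan2(-d[0],d[1]); print(r,np.degrees(th))
for k in np.linspace(th,np.radians(2),13): print((100*(p+r*np.array([-np.sin(k),np.cos(k)])-s["eef_pos"][:2])).round(1), round(np.degrees(k-th),1))
E
```

```text
[ 0.48376591 -0.26325913  0.11555168] 0.1611479799665357 [-1.27021872 -0.28505563  4.07006552]
0.1508775667102588 105.00359294036556
[0. 0.] 0.0
[-0.4  2.2] -8.6
[-0.5  4.5] -17.2
[-0.2  6.7] -25.8
[0.3 8.9] -34.3
[ 1.2 11. ] -42.9
[ 2.4 12.9] -51.5
[ 3.9 14.6] -60.1
[ 5.6 16.1] -68.7
[ 7.5 17.3] -77.3
[ 9.6 18.2] -85.8
[11.8 18.7] -94.4
[14. 19.] -103.0
```

>>> servo_tool(series=[[-1,-0.2,1.1,0,-4.3],[-1,-0.4,2.2,0,-8.6],[-1,-0.5,3.3,0,-13],[-1,-0.5,4.5,0,-17.2],[-1,-0.4,5.6,0,-21.5],[-1,-0.2,6.7,0,-25.8],[-1,0.1,7.8,0,-30],[-1,0.3,8.9,0,-34.3],[-1,0.7,10,0,-38.6],[-1,1.2,11,0,-42.9],[-1,1.8,12,0,-47.2],[-1,2.4,12.9,0,-51.5],[-1,2.4,12.9,0,-51.5]])

```text
t: 32.25
eef_pos: [0.5079, -0.1336, 0.1155]
eef_rot: [0.673, 0.22, 0.671, -0.219]
wrist_force: [-0.8, 1.5, 3.6]
finger_gap: 0.164
```

```bash
python3 - <<'E'
from h import *
s=telemetry.state(); print(s["eef_pos"],s["finger_gap"],s["wrist_force"],s["moment"])
p=np.array([.6295,-.2242]); d=s["eef_pos"][:2]-p; r=np.hypot(*d); th=np.arctan2(-d[0],d[1]); print(r,np.degrees(th))
for k in np.linspace(th,np.radians(2),13): print((100*(p+r*np.array([-np.sin(k),np.cos(k)])-s["eef_pos"][:2])).round(1), round(np.degrees(k-th),1))
E
```

```text
[ 0.50792438 -0.13362789  0.11552594] 0.16377557571750886 [-0.83039349  1.52677028  3.60463894] [0.22418231 0.20506705 0.03757703]
0.15160454143435392 53.31441302814337
[0. 0.] 0.0
[0.7 0.9] -4.3
[1.5 1.7] -8.6
[2.3 2.5] -12.8
[3.2 3.2] -17.1
[4.1 3.8] -21.4
[5.1 4.4] -25.7
[6.1 4.9] -29.9
[7.2 5.3] -34.2
[8.3 5.6] -38.5
[9.4 5.8] -42.8
[10.5  6. ] -47.0
[11.6  6.1] -51.3
```

>>> servo_tool(series=[[-1,0.7,0.9,0,-4.3],[-1,1.5,1.7,0,-8.6],[-1,2.3,2.5,0,-12.8],[-1,3.2,3.2,0,-17.1],[-1,4.1,3.8,0,-21.4],[-1,5.1,4.4,0,-25.7],[-1,6.1,4.9,0,-29.9],[-1,7.2,5.3,0,-34.2],[-1,8.3,5.6,0,-38.5],[-1,9.4,5.8,0,-42.8],[-1,10.2,5.9,0,-47],[-1,10.8,6,0,-49],[-1,11.4,6.1,0,-51.3],[-1,11.4,6.1,0,-51.3],[-1,11.4,6.1,0,-51.3]])

```text
t: 34.12
eef_pos: [0.622, -0.072, 0.1156]
eef_rot: [0.513, 0.488, 0.511, -0.488]
wrist_force: [-0.5, 5.1, 3.4]
finger_gap: 0.162
```

```bash
python3 - <<'E'
from h import *
s,im=shot("wrist","w15"); print(s["eef_pos"],s["finger_gap"],s["wrist_force"],s["moment"],s["t"])
E
```

```text
[ 0.62195428 -0.07199858  0.11557656] 0.1622691318408324 [-0.48319683  5.11909495  3.39038547] [ 0.93554387 -0.05464805  0.0079835 ] 34.125
```

View pics/w15.png

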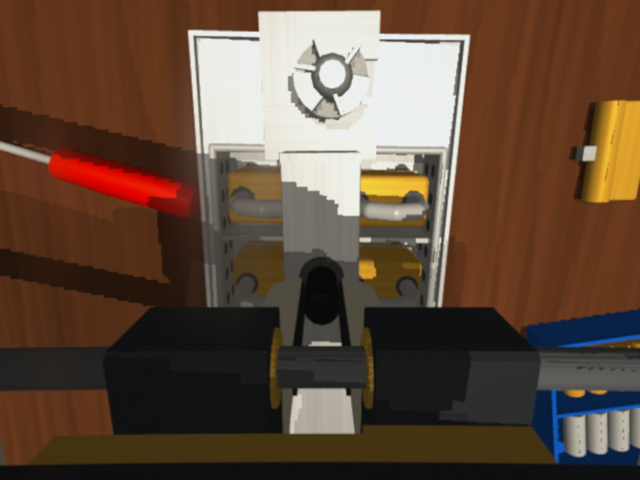

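>>> servo_tool(series=[[-1,0.2,-0.2,0,0],[-1,0.4,-0.2,0,0],[-1,0.4,-0.2,0,0],[-1,0.4,-0.2,0,0]])

```text
t: 34.67
eef_pos: [0.6254, -0.0718, 0.1156]
eef_rot: [0.512, 0.488, 0.513, -0.486]
wrist_force: [-1.8, 10.6, 4.6]
finger_gap: 0.166
```

>>> servo_tool(series=[[-1,0.2,0.3,0,0],[-1,0.3,0.3,0,0],[-1,0.3,0.3,0,0],[-1,0.3,0.3,0,0]])

```text
t: 35.17
eef_pos: [0.6254, -0.0714, 0.1154]
eef_rot: [0.512, 0.486, 0.514, -0.488]
wrist_force: [-13.8, -5.4, 10.5]
finger_gap: 0.167
```

>>> servo_tool(series=[[-0.3,0,0,0,0],[-0.3,0,0,0,0],[-0.3,0,0,0,0],[-0.3,0,0,3,0],[-0.3,0,0,7,0],[-0.3,0,0,12,0],[-0.3,0,0,12,0]])

```text
t: 36.05
eef_pos: [0.6283, -0.0717, 0.2415]
eef_rot: [0.515, 0.488, 0.511, -0.486]
wrist_force: [0.3, -0.4, -0.1]
finger_gap: 0.348
```

```bash
python3 - <<'E'
from h import *
s,im=shot("wrist","w16"); print(s["eef_pos"],s["finger_gap"],s["t"])
shot("side","s16")
E
```

```text
[ 0.62826718 -0.07174355  0.24149245] 0.34780512292510085 36.05
```

View pics/w16.png

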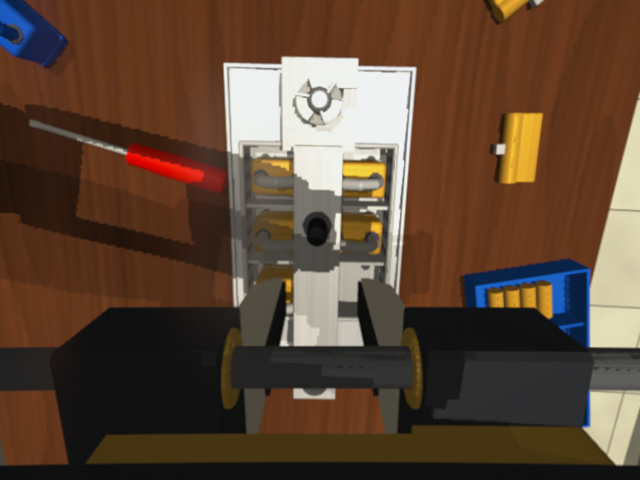

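View pics/s16.png

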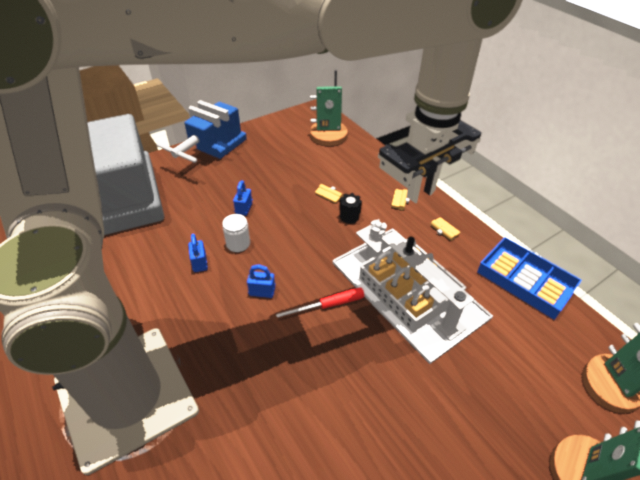

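```bash
python3 - <<'E'
from h import *
s=telemetry.state(); im=cv2.imread("pics/w16.png")
cv2.imwrite("pics/z16.png",cv2.resize(im[50:150,260:380],None,fx=6,fy=6,interpolation=cv2.INTER_CUBIC))
print(onz("wrist",[(319,99)],.112,s))
s1=cv2.imread("pics/s16.png"); cv2.imwrite("pics/z17.png",cv2.resize(s1[190:270,340:430],None,fx=6,fy=6,interpolation=cv2.INTER_CUBIC))
E
```

```text
[[0.61815857 0.02613563 0.112     ]]
```

View pics/z16.png

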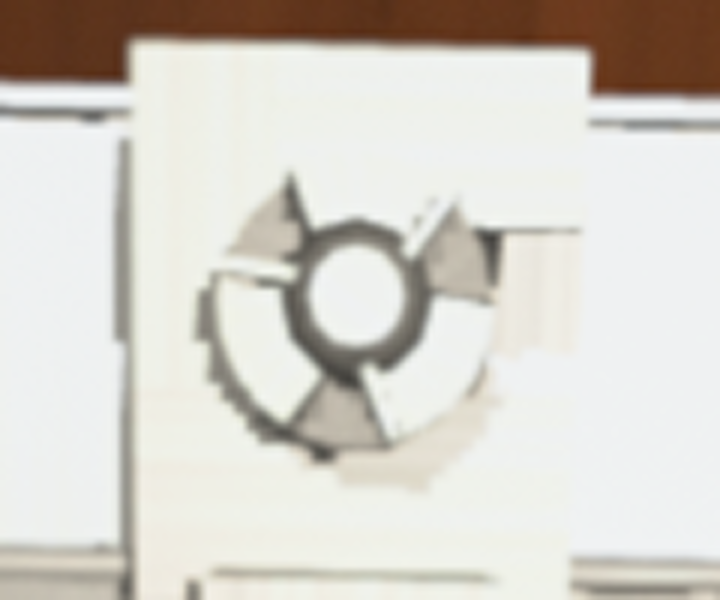

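View pics/z17.png

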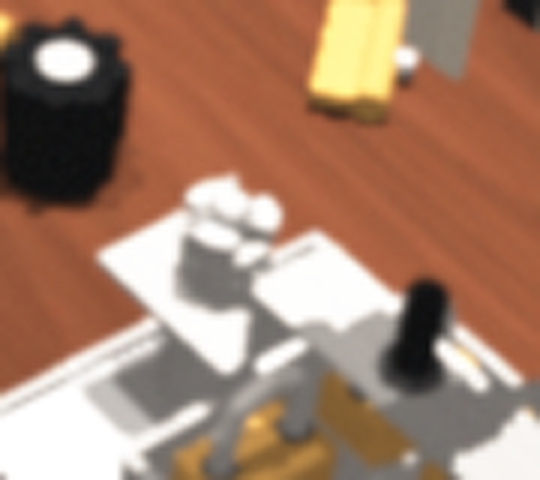

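```bash
python3 - <<'E'
from h import *
s=telemetry.state(); im=cv2.imread("pics/w16.png")
cv2.imwrite("pics/z18.png",cv2.resize(im[190:270,270:370],None,fx=6,fy=6,interpolation=cv2.INTER_CUBIC))
print(proj("wrist",[[.6254,-.0720,.147],[.6254,-.072,.107]],s))
print(onz("wrist",[(318.9,98.6)],.112,s))
E
```

```text
[[321.71201498 237.2474498 ]
 [321.82107156 225.2651114 ]]
[[0.61806929 0.02641357 0.112     ]]
```

View pics/z18.png

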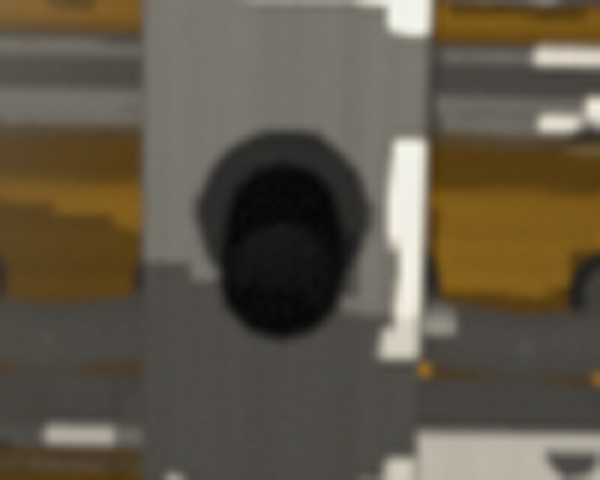

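>>> servo_tool(series=[[1,0.5,4,0,0],[1,1,9,0,0],[1,2,14,0,0],[1,2.8,19,0,0],[1,2.8,23,-2,0],[1,2.8,24.7,-3,0],[1,2.8,24.7,-3,0],[1,2.8,24.7,-3,0],[1,2.8,24.7,-3,0]])

```text
t: 37.28
eef_pos: [0.6546, 0.1741, 0.207]
eef_rot: [0.512, 0.487, 0.512, -0.488]
wrist_force: [-0.1, 0.3, 0.4]
finger_gap: 0.997
```

```bash
python3 - <<'E'
from h import *
s,im=shot("wrist","w17"); print(s["eef_pos"],s["eef_rot"],s["finger_gap"],s["t"],s["joints"][[0,5]])
print(proj("wrist",[[.656,.175,.06],[.656,.175,0]],s))
s2,im=shot("top","t17")
cv2.imwrite("pics/z19.png",cv2.resize(im[110:230,300:480],None,fx=4.4,fy=4.4,interpolation=cv2.INTER_CUBIC)[:,:,::-1])
E
```

```text
[0.65457168 0.17408995 0.20702678] [ 0.5122771   0.48694415  0.51247682 -0.48767312] 0.9965265013672225 37.275 [0.18450051 0.13435785]
[[323.88655521 219.08919429]
 [323.6183538  207.12434155]]
```

View pics/w17.png

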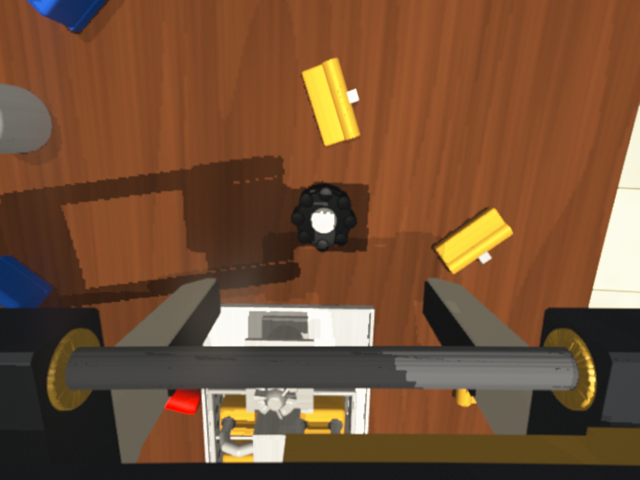

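View pics/z19.png

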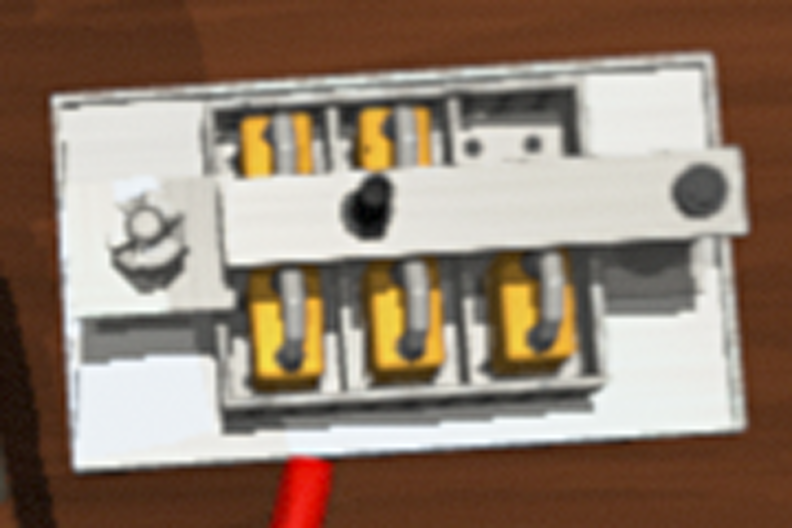

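```bash
python3 - <<'E'
from h import *
f=lambda x,y:(300+(x+.5)/4.4-.5,110+(y+.5)/4.4-.5)
a=[("handle",.147,374,188),("pivot",.110,699,190),("stud",.112,143,222),("barTL",.107,218,182),("barTR",.107,742,149),("barBL",.107,228,263),("barBR",.107,747,231),("tTL",.005,52,95),("tTR",.005,712,55),("tBL",.005,75,470),("tBR",.005,745,430)]
for n,z,x,y in a: print(n,onz("top",[f(x,y)],z)[0].round(4))
E
```

```text
handle [ 0.6242 -0.0729  0.147 ]
pivot [ 0.6288 -0.2234  0.11  ]
stud [0.6213 0.0272 0.112 ]
barTL [ 0.6401 -0.0075  0.107 ]
barTR [ 0.6479 -0.2444  0.107 ]
barBL [ 0.6025 -0.0109  0.107 ]
barBR [ 0.6101 -0.2447  0.107 ]
tTL [0.7163 0.0695 0.005 ]
tTR [ 0.7261 -0.263   0.005 ]
tBL [0.5241 0.0624 0.005 ]
tBR [ 0.5351 -0.2695  0.005 ]
```

```bash
python3 - <<'E'
from h import *
s=telemetry.state(); im=cv2.imread("pics/w17.png"); g=im.min(axis=2)
m=(g>150).astype(np.uint8); n,l,st,c=cv2.connectedComponentsWithStats(m[180:260,290:360])
for i in range(1,n):
    if st[i,4]>100: p=c[i]+[290,180]; print(p,st[i],onz("wrist",[p],.060,s))
t=cv2.imread("pics/t17.png");m=(t.min(axis=2)>150).astype(np.uint8); n,l,st,c=cv2.connectedComponentsWithStats(m[135:175,245:285])
for i in range(1,n):
    if st[i,4]>20: p=c[i]+[245,135]; print(p,st[i],onz("top",[p],.060,s))
print(onz("wrist",[(275.5,399)],.112,s))
E
```

```text
[322.94895592 221.28306265] [ 21  30  24  23 431] [[0.65512416 0.17344687 0.06      ]]
[269.1629393  154.50159744] [ 17   0  16  40 313] [[0.65076796 0.15861805 0.06      ]]
[279.33684211 153.02105263] [ 27   0  13  40 285] [[0.65332235 0.13705962 0.06      ]]
[249.35820896 170.13432836] [ 0 32 12  8 67] [[0.61837999 0.200898   0.06      ]]
[[0.62259521 0.03079366 0.112     ]]
```

>>> servo_tool(series=[[1,0,-0.1,-4,0],[1,0,-0.1,-9,0],[1,0,-0.1,-14,0],[1,0,-0.1,-16.5,0],[1,0,-0.1,-17.4,0],[1,0,-0.1,-17.4,0],[-1,0,-0.1,-17.4,0],[-1,0,-0.1,-17.4,0],[-1,0,-0.1,-17.4,0],[-1,0,-0.1,-17.4,0],[-1,0,-0.1,-17.4,0],[-1,0,-0.1,-17.4,0],[-1,0,-0.1,-17.4,0]], force=30)

```text
t: 39.0
eef_pos: [0.6548, 0.1735, 0.0334]
eef_rot: [0.512, 0.487, 0.512, -0.487]
wrist_force: [0.1, 0.0, 4.8]
finger_gap: 0.612
```

```bash
python3 - <<'E'
from h import *
s,im=shot("wrist","w18"); print(s["eef_pos"],s["finger_gap"],s["t"],s["wrist_force"])
print(proj("wrist",[list(s["eef_pos"][:2])+[.06]],s))
E
```

```text
[0.65481056 0.17354333 0.03335689] 0.6121864088377331 39.0 [0.06516947 0.03213663 4.84060824]
[[322.40251876 300.57930359]]
```

View pics/w18.png

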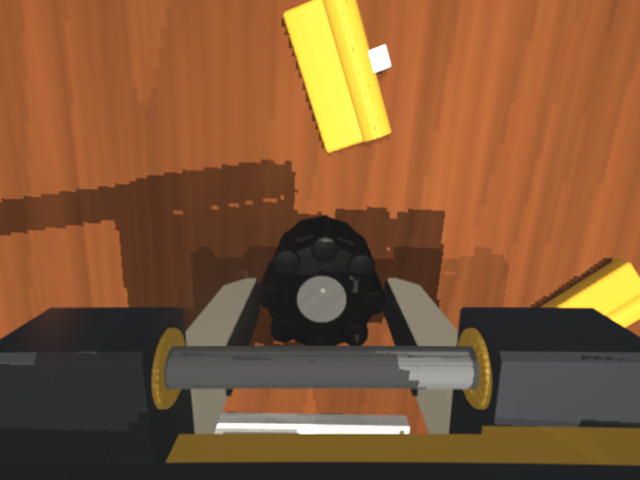

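>>> servo_tool(series=[[-1,0,0,1,0],[-1,0,0,4,0],[-1,0,0,9,0],[-1,0,0,14,0],[-1,-1,-4,15,0],[-1,-2,-9,15,0],[-1,-3,-13,14,0],[-1,-3.3,-14.8,13.5,0],[-1,-3.3,-14.8,13.5,0],[-1,-3.3,-14.8,13.5,0],[-1,-3.3,-14.8,13.5,0]])

```text
t: 40.42
eef_pos: [0.6222, 0.027, 0.1687]
eef_rot: [0.513, 0.487, 0.513, -0.487]
wrist_force: [0.2, 0.6, -1.6]
finger_gap: 0.612
```

```bash
python3 - <<'E'
from h import *
s,im=shot("wrist","w19"); print(s["eef_pos"],s["eef_rot"],s["finger_gap"],s["t"],s["wrist_force"],s["joints"])
s2,im=shot("side","s19")
cv2.imwrite("pics/z20.png",cv2.resize(im[150:270,320:460],None,fx=5,fy=5,interpolation=cv2.INTER_CUBIC)[:,:,::-1])
s3,im=shot("top","t19")
cv2.imwrite("pics/z21.png",cv2.resize(im[110:230,300:480],None,fx=4.4,fy=4.4,interpolation=cv2.INTER_CUBIC)[:,:,::-1])
E
```

```text
[0.62221911 0.0269619  0.16867497] [ 0.51288804  0.48687117  0.51279525 -0.48676827] 0.6118300253074683 40.425 [ 0.22937485  0.61572528 -1.60727364] [-3.90117632e-02  2.05243045e-01  1.45762785e+00  2.29098988e-05
  1.47852713e+00 -9.10635969e-02]
```

View pics/w19.png

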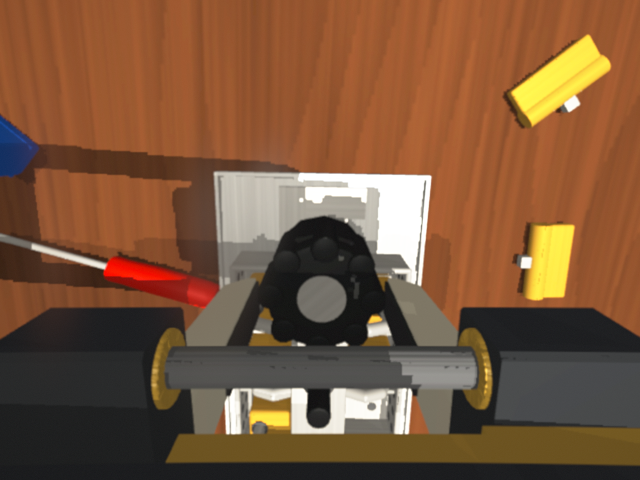

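View pics/z20.png

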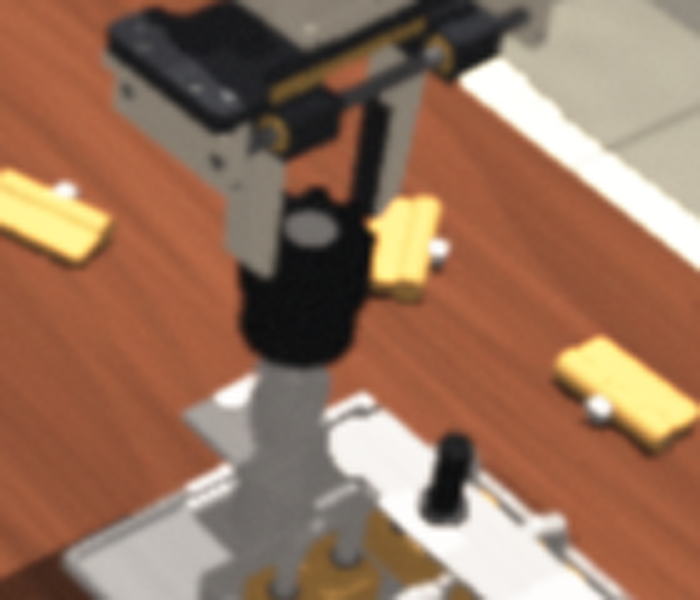

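View pics/z21.png

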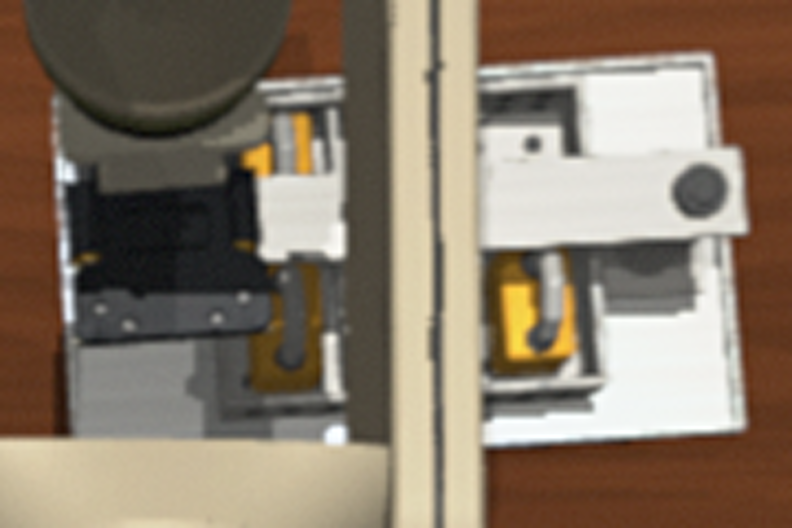

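```bash
python3 - <<'E'
from h import *
s=telemetry.state()
f=lambda x,y:(320+(x+.5)/5-.5,150+(y+.5)/5-.5)
print("knob by side",onz("side",[f(311,229)],.1953), "wrist",onz("wrist",[(322,298.5)],.1953,s))
z3=lambda x,y:(320+(x+.5)/2.7-.5,210+(y+.5)/2.7-.5)
im=cv2.imread("pics/s16.png"); 
g=lambda x,y:(340+(x+.5)/6-.5,190+(y+.5)/6-.5)
print("stud side s16",onz("side",[g(232,203)],.112))
im=cv2.imread("pics/side0.png"); cv2.imwrite("pics/z22.png",cv2.resize(im[205:265,350:410],None,fx=9,fy=9,interpolation=cv2.INTER_CUBIC))
E
```

```text
knob by side [[0.62034795 0.02400891 0.1953    ]] wrist [[0.62180501 0.02750227 0.1953    ]]
stud side s16 [[0.62181893 0.02398062 0.112     ]]
```

View pics/z22.png

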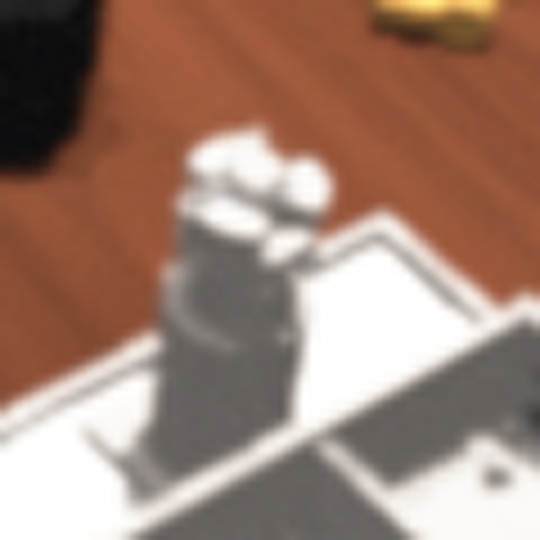

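>>> servo_tool(series=[[-1,0.1,0,-1,0],[-1,0.1,0,-2,0],[-1,0.1,0,-2.5,0],[-1,0.1,0,-3,0],[-1,0.1,0,-3,0],[-1,0.1,0,-3,0]])

```text
t: 41.32
eef_pos: [0.6232, 0.0264, 0.1388]
eef_rot: [0.513, 0.487, 0.513, -0.487]
wrist_force: [0.0, -0.0, -1.1]
finger_gap: 0.612
```

>>> servo_tool(series=[[-1,0,0,-0.3,0],[-1,0,0,-0.6,0],[-1,0,0,-0.8,0],[-1,0,0,-1,0],[-1,0,0,-1,0],[-1,0,0,-1,0]])

```text
t: 42.08
eef_pos: [0.6233, 0.0264, 0.1289]
eef_rot: [0.513, 0.487, 0.513, -0.487]
wrist_force: [-0.1, -1.5, -3.0]
finger_gap: 0.612
```

>>> servo_tool(series=[[-1,0,0,-0.2,0],[-1,0,0,-0.4,0],[-1,0,0,-0.6,0],[-1,0,0,-0.6,0],[-1,0,0,-0.6,0]])

```text
t: 42.7
eef_pos: [0.6234, 0.0264, 0.1231]
eef_rot: [0.513, 0.487, 0.512, -0.487]
wrist_force: [-1.8, -0.8, -0.0]
finger_gap: 0.615
```

>>> servo_tool(series=[[-1,0,0,-0.2,0],[-1,0,0,-0.3,0],[-1,0,0,-0.3,0],[-1,0,0,-0.3,0]])

```text
t: 43.2
eef_pos: [0.6236, 0.0264, 0.1226]
eef_rot: [0.513, 0.487, 0.512, -0.487]
wrist_force: [-8.0, 0.0, 15.3]
finger_gap: 0.612
```

>>> servo_tool(series=[[-1,-0.1,0,-0.2,5],[-1,-0.1,0,-0.2,10],[-1,-0.1,0,-0.2,15],[-1,-0.1,0,-0.2,20],[-1,-0.1,0,-0.2,20]])

```text
t: 43.82
eef_pos: [0.6234, 0.0265, 0.1226]
eef_rot: [0.591, 0.391, 0.589, -0.389]
wrist_force: [-3.7, -0.1, 9.9]
finger_gap: 0.612
```

>>> servo_tool(series=[[-1,-0.05,0,-0.2,5],[-1,-0.05,0,-0.2,10],[-1,-0.05,0,-0.2,15],[-1,-0.05,0,-0.2,20],[-1,-0.05,0,-0.2,25],[-1,-0.05,0,-0.2,25]])

```text
t: 44.58
eef_pos: [0.6227, 0.0265, 0.1203]
eef_rot: [0.661, 0.254, 0.659, -0.252]
wrist_force: [-0.2, -1.1, -2.1]
finger_gap: 0.609
```

>>> servo_tool(series=[[-1,0,0,-0.3,0],[-1,0,0,-0.5,0],[-1,0,0,-0.7,0],[-1,0,0,-0.7,0],[-1,0,0,-0.7,0]])

```text
t: 45.2
eef_pos: [0.6232, 0.0261, 0.1151]
eef_rot: [0.661, 0.255, 0.659, -0.253]
wrist_force: [-5.9, -0.1, 9.5]
finger_gap: 0.616
```

>>> servo_tool(series=[[-1,-0.1,0,-0.04,-5],[-1,-0.1,0,-0.09,-10],[-1,-0.1,0,-0.13,-15],[-1,-0.1,0,-0.17,-20],[-1,-0.1,0,-0.21,-25],[-1,-0.1,0,-0.25,-30],[-1,-0.1,0,-0.25,-30]])

```text
t: 46.08
eef_pos: [0.6223, 0.0261, 0.1126]
eef_rot: [0.574, 0.416, 0.57, -0.415]
wrist_force: [-0.3, 0.6, -0.1]
finger_gap: 0.611
```

```bash
python3 - <<'E'
from h import *
s=telemetry.state(); print(s["eef_pos"],s["wrist_force"],s["moment"],s["finger_gap"])
q=s["eef_rot"]; M=Rot.from_quat([q[1],q[2],q[3],q[0]]).as_matrix(); print(np.degrees(np.arctan2(M[1,1],M[0,1])))
E
```

```text
[0.62230901 0.02614732 0.11262895] [-0.34220139  0.59036492 -0.08569784] [-0.07478254  0.01918333 -0.00131768] 0.611289465812807
17.96454100464149
```

>>> servo_tool(series=[[-1,0,0,-0.07,-8],[-1,0,0,-0.13,-16],[-1,0,0,-0.2,-24],[-1,0,0,-0.27,-32],[-1,0,0,-0.33,-40],[-1,0,0,-0.4,-48],[-1,0,0,-0.46,-55],[-1,0,0,-0.46,-55],[-1,0,0,-0.46,-55]])

```text
t: 47.2
eef_pos: [0.6224, 0.0261, 0.1081]
eef_rot: [-0.318, -0.632, -0.315, 0.632]
wrist_force: [0.7, 0.4, 0.8]
finger_gap: 0.614
```

```bash
cat > st.py <<'E'
from h import *
s=telemetry.state(); print(s["eef_pos"],s["wrist_force"],s["moment"],s["finger_gap"],s["t"])
q=s["eef_rot"]; M=Rot.from_quat([q[1],q[2],q[3],q[0]]).as_matrix(); print(np.degrees(np.arctan2(M[1,1],M[0,1])),M[:,0])
E
python3 st.py
```

```text
[0.62238536 0.02614274 0.10811392] [0.65432246 0.3836886  0.76130223] [-0.07005571  0.12973667  0.01591337] 0.6138474814584406 47.2
-36.83584357524439 [ 0.00205368 -0.00468462 -0.99998692]
```

>>> servo_tool(series=[[0.6,0,0,0,0],[0.6,0,0,0,0],[0.6,0,0,0,0],[0.6,0,0,0,0],[0.6,0,0,0,10],[0.6,0,0,0,20],[0.6,0,0,0,30],[0.6,0,0,0,40],[0.6,0,0,0,50],[0.6,0,0,0,60],[0.6,0,0,0,70],[0.6,0,0,0,80],[0.6,0,0,0,90],[0.6,0,0,0,90],[0.6,0,0,0,90]])

```text
t: 49.08
eef_pos: [0.6224, 0.0262, 0.1081]
eef_rot: [0.672, 0.226, 0.669, -0.224]
wrist_force: [-0.7, -0.2, 0.3]
finger_gap: 0.797
```

```bash
python3 st.py; python3 - <<'E'
from h import *
shot("wrist","w20"); s,im=shot("side","s20")
cv2.imwrite("pics/z23.png",cv2.resize(im[150:270,320:460],None,fx=5,fy=5,interpolation=cv2.INTER_CUBIC)[:,:,::-1])
E
```

```text
[0.62239986 0.02615401 0.10810728] [-0.74539251 -0.2321089   0.29303267] [-0.04805112  0.03250606 -0.01547851] 0.7970334412941924 49.075
52.939398796330536 [ 0.00470228  0.00204667 -0.99998685]
```

View pics/w20.png

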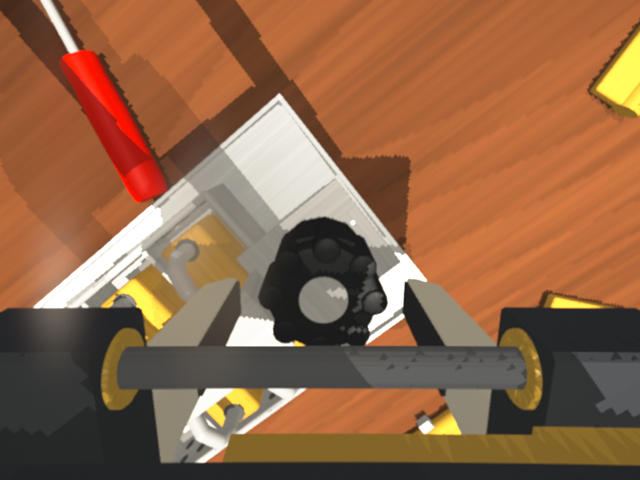

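View pics/z23.png

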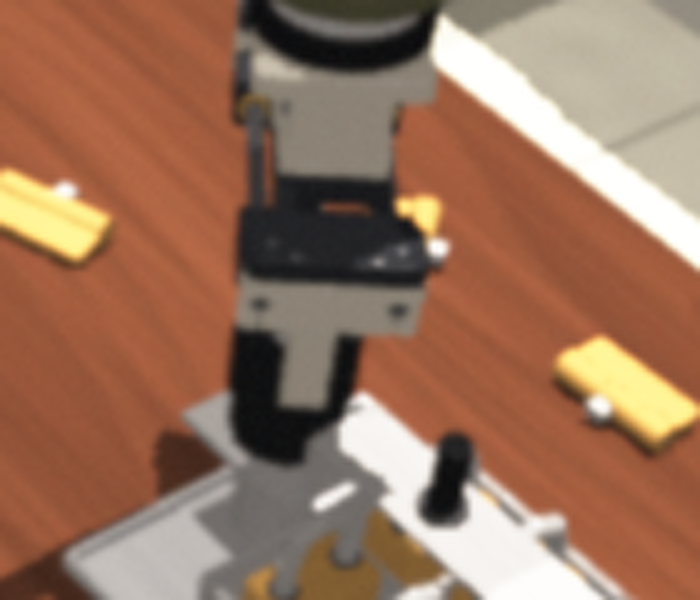

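>>> servo_tool(series=[[-1,0,0,0,0],[-1,0,0,0,0],[-1,0,0,0,0],[-1,0,0,0,0],[-1,0,0,0,0],[-1,0,0,-0.05,-6],[-1,0,0,-0.1,-12],[-1,0,0,-0.15,-18],[-1,0,0,-0.2,-24],[-1,0,0,-0.2,-24]], force=50)

```text
t: 50.42
eef_pos: [0.6223, 0.0261, 0.1061]
eef_rot: [0.611, 0.359, 0.608, -0.358]
wrist_force: [0.0, 0.5, 0.1]
finger_gap: 0.605
```

```bash
python3 st.py
```

```text
[0.62228765 0.02613263 0.1060649 ] [0.04604714 0.47427219 0.12743356] [-0.09014959  0.04641824  0.01273715] 0.605079372882444 50.425
29.04915002626152 [ 4.91353195e-03 -5.38333803e-05 -9.99987927e-01]
```

>>> servo_tool(series=[[-1,0,0,-0.04,-5],[-1,0,0,-0.07,-10],[-1,0,0,-0.08,-15],[-1,0,0,-0.08,-15]], force=60)

```text
t: 50.92
eef_pos: [0.6224, 0.026, 0.1054]
eef_rot: [0.56, 0.435, 0.556, -0.434]
wrist_force: [-0.1, -0.3, 1.2]
finger_gap: 0.605
```

```bash
python3 st.py
```

```text
[0.62235699 0.02595568 0.1054257 ] [-0.05189954 -0.33468517  1.15833618] [-0.18276936  0.15445011 -0.03655474] 0.6049261744520448 50.925
14.197114625402929 [ 0.0048897  -0.00156708 -0.99998682]
```

>>> servo_tool(series=[[-1,0,0,-0.04,-5],[-1,0,0,-0.08,-10],[-1,0,0,-0.12,-15],[-1,0,0,-0.12,-15]])

```text
t: 51.42
eef_pos: [0.6226, 0.0263, 0.1052]
eef_rot: [0.499, 0.503, 0.495, -0.502]
wrist_force: [-2.1, 0.7, 4.7]
finger_gap: 0.604
```

```bash
python3 st.py
```

```text
[0.62259242 0.02625991 0.10520185] [-2.05861558  0.70925075  4.72013577] [ 0.0694456   0.88062308 -0.11936225] 0.6042468090121921 51.425
-0.6378813174196909 [ 0.00497435 -0.00237087 -0.99998482]
```

>>> servo_tool(series=[[-1,0,0,0,-5],[-1,0,0,0,-10],[-1,0,0,0,-15],[-1,0,0,0,-20],[-1,0,0,0,-20]])

```text
t: 52.05
eef_pos: [0.6227, 0.0274, 0.1046]
eef_rot: [0.405, 0.581, 0.402, -0.58]
wrist_force: [4.6, 3.3, -3.5]
finger_gap: 0.602
```

```bash
python3 st.py; python3 - <<'E'
from h import *
shot("wrist","w21")
E
```

```text
[0.62266453 0.02742001 0.10462995] [ 4.58960352  3.33557801 -3.50496987] [ 0.80790089 -0.0835126   0.09800134] 0.602440479040536 52.05
-20.427233884389093 [ 0.00387076 -0.0023789  -0.99998968]
```

View pics/w21.png

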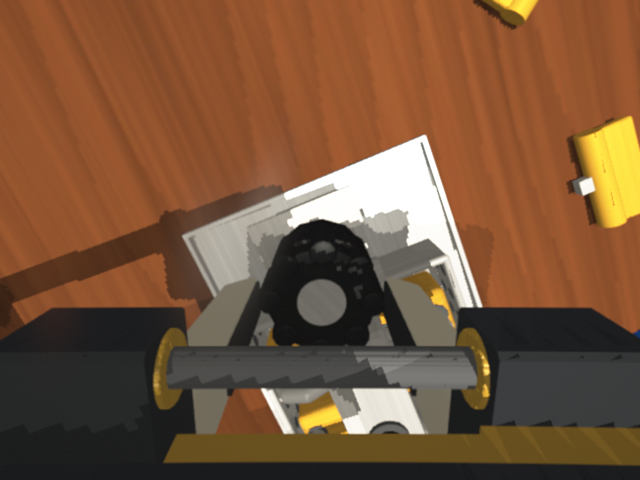

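>>> servo_tool(series=[[-1,0,-0.1,0,-5],[-1,0,-0.1,0,-10],[-1,0,-0.1,0,-15],[-1,0,-0.1,0,-15]])

```text
t: 52.6
eef_pos: [0.623, 0.0272, 0.105]
eef_rot: [0.327, 0.629, 0.324, -0.627]
wrist_force: [0.9, 3.8, 1.3]
finger_gap: 0.605
```

```bash
python3 st.py; python3 - <<'E'
from h import *
s,im=shot("wrist","w22")
E
```

```text
[0.62301831 0.02721238 0.1050269 ] [0.93599292 3.76699736 1.3491149 ] [ 0.71233446  0.05734581 -0.44786068] 0.6048245685561009 52.6
-35.2054780717307 [ 0.00399711 -0.00206293 -0.99998988]
```

View pics/w22.png

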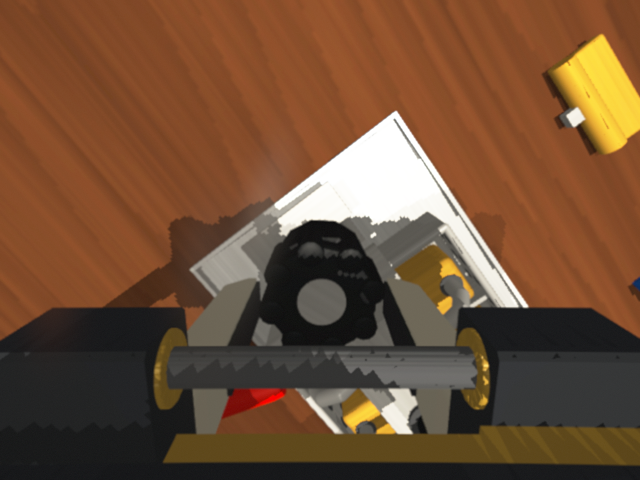

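>>> servo_tool(series=[[0.6,0,0,0,0],[0.6,0,0,0,0],[0.6,0,0,0,0],[0.6,0,0,0,0],[0.6,0,-0.1,0,10],[0.6,0,-0.1,0,20],[0.6,0,-0.1,0,30],[0.6,0,-0.1,0,40],[0.6,0,-0.1,0,50],[0.6,0,-0.1,0,60],[0.6,0,-0.1,0,60],[0.6,0,-0.1,0,60]])

```text
t: 54.15
eef_pos: [0.623, 0.0262, 0.105]
eef_rot: [0.596, 0.383, 0.594, -0.381]
wrist_force: [-0.3, -0.5, -0.6]
finger_gap: 0.8
```

```bash
python3 st.py; python3 - <<'E'
from h import *
s,im=shot("wrist","w23")
for f in ("w20","w21","w22","w23"):
    i=cv2.imread(f"pics/{f}.png"); cv2.imwrite(f"pics/c_{f}.png",cv2.convertScaleAbs(cv2.resize(i[210:350,250:390],None,fx=2.8,fy=2.1),alpha=3,beta=20))
cv2.imwrite("pics/m1.png",np.vstack([np.hstack([cv2.imread(f"pics/c_{a}.png") for a in r]) for r in (("w20","w21"),("w22","w23"))]))
E
```

```text
[0.62302501 0.02615161 0.10502606] [-0.34482937 -0.45262783 -0.59699118] [-0.00828631  0.01117152 -0.02599968] 0.7998907874572625 54.15
24.599462946200966 [ 0.00374636  0.00240043 -0.9999901 ]
```

View pics/m1.png

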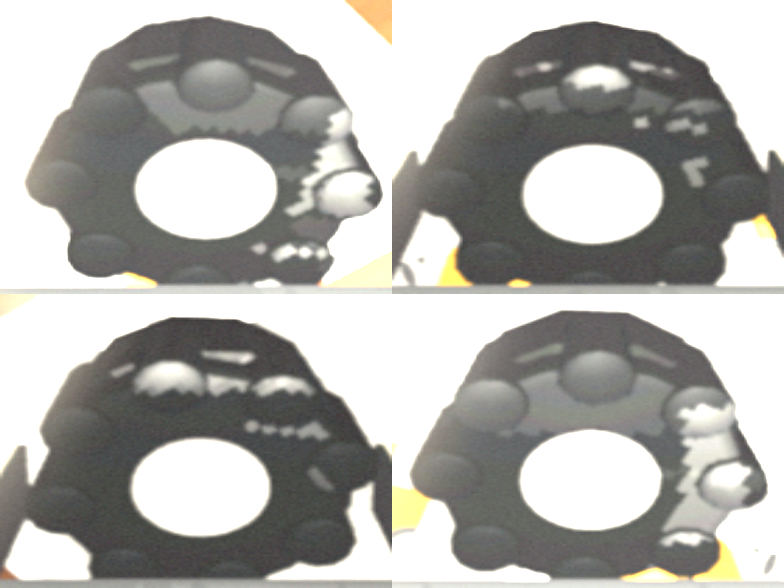

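>>> servo_tool(series=[[-1,0,0,0,0],[-1,0,0,0,0],[-1,0,0,0,0],[-1,0,0,0,0],[-1,0,0,0,0],[-1,0,0,0,-4],[-1,0,0,0,-8],[-1,0,0,0,-8]], force=60)

```text
t: 55.2
eef_pos: [0.623, 0.025, 0.1052]
eef_rot: [0.568, 0.423, 0.566, -0.422]
wrist_force: [-3.5, -5.1, 3.0]
finger_gap: 0.6
```

```bash
python3 st.py
```

```text
[0.62296655 0.02503998 0.10521552] [-3.46683171 -5.09329148  2.97476685] [-1.07846655  0.61640256  0.11494088] 0.599623992212694 55.2
16.594983308198394 [ 3.93290233e-03 -5.47897813e-05 -9.99992265e-01]
```

>>> servo_tool(series=[[-1,0,0.05,0,-4],[-1,0,0.05,0,-6],[-1,0,0.05,0,-6]])

```text
t: 55.58
eef_pos: [0.6228, 0.0251, 0.1054]
eef_rot: [0.545, 0.452, 0.543, -0.451]
wrist_force: [-4.7, -3.6, 3.6]
finger_gap: 0.603
```

```bash
python3 st.py; python3 - <<'E'
from h import *
s,im=shot("wrist","w24"); i=im[:,:,::-1]
cv2.imwrite("pics/c_w24.png",cv2.convertScaleAbs(cv2.resize(i[210:350,250:390],None,fx=4,fy=4),alpha=3,beta=20))
E
```

```text
[0.62275981 0.02507424 0.10538164] [-4.71609322 -3.59580208  3.62746254] [-0.75539581  0.92161473  0.87327186] 0.6034726721206859 55.575
10.621489831500652 [ 0.00347992 -0.00141337 -0.99999295]
```

View pics/c_w24.png

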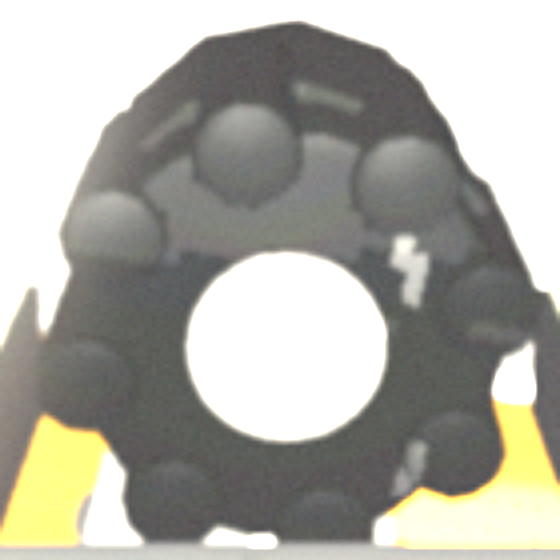

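>>> servo_tool(series=[[0.6,0,0,0,0],[0.6,0,0,0,0],[0.6,0,0,0,0],[0.6,0,0.1,0,-4],[0.6,0,0.1,0,-8.5],[0.6,0,0.1,0,-8.5],[-1,0,0.1,0,-8.5],[-1,0,0.1,0,-8.5],[-1,0,0.1,0,-8.5],[-1,0,0.1,0,-8.5],[-1,0,0.1,0,-8.5],[-1,0,0.1,0,-12],[-1,0,0.1,0,-15],[-1,0,0.1,0,-15]])

```text
t: 57.38
eef_pos: [0.6224, 0.0262, 0.1054]
eef_rot: [0.482, 0.518, 0.48, -0.518]
wrist_force: [-3.9, -0.4, 4.1]
finger_gap: 0.604
```

```bash
python3 st.py
```

```text
[0.62242744 0.0262045  0.10543786] [-3.94058733 -0.37155958  4.10012594] [-0.08905534  1.07794895  0.97057527] 0.604434941975467 57.375
-4.27538233944061 [ 0.0023011  -0.00239632 -0.99999448]
```

>>> servo_tool(series=[[-1,0,0,0,-4],[-1,0,0,0,-8],[-1,0,0,0,-8]])

```text
t: 57.75
eef_pos: [0.6222, 0.0251, 0.1057]
eef_rot: [-0.446, -0.55, -0.442, 0.551]
wrist_force: [-5.7, -5.0, 4.0]
finger_gap: 0.602
```

```bash
python3 st.py; python3 - <<'E'
from h import *
s,im=shot("wrist","w25"); i=im[:,:,::-1]
cv2.imwrite("pics/c_w25.png",cv2.convertScaleAbs(cv2.resize(i[210:350,250:390],None,fx=4,fy=4),alpha=3,beta=20))
E
```

```text
[0.62223037 0.0251436  0.10569945] [-5.71882971 -4.99839213  4.00858082] [-0.95300626  1.00394137  1.00185434] 0.6023664962522565 57.75
-12.221388881391318 [ 0.00156996 -0.0045235  -0.99998854]
```

View pics/c_w25.png

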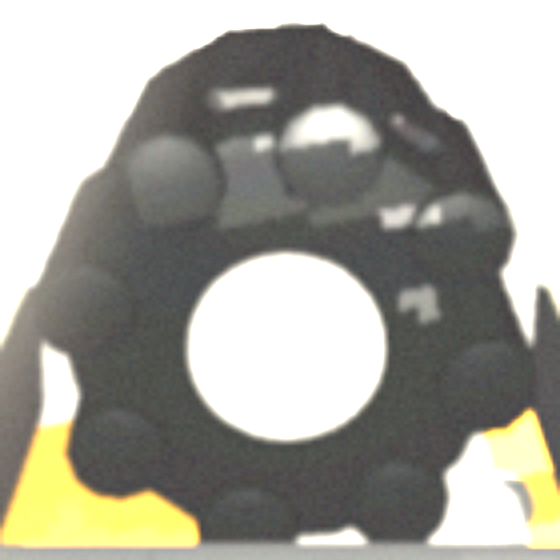

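>>> servo_tool(series=[[0.7,0,0,0,0],[0.7,0,0.1,0,0],[0.7,0,0.1,0,0],[0.7,0,0.1,0,0],[0.7,0,0.1,2,0],[0.7,0,0.1,6,0],[0.7,0,0.1,11,0],[0.7,-1,3,14,0],[0.7,-3,8,14,0],[0.7,-5,13,14,0],[0.7,-8,18,14,0],[0.7,-10,22,14,0],[0.7,-10,22,14,0],[0.7,-10,22,14,0]])

```text
t: 59.55
eef_pos: [0.5227, 0.2449, 0.2469]
eef_rot: [-0.446, -0.55, -0.442, 0.55]
wrist_force: [-0.2, 0.1, 0.3]
finger_gap: 0.848
```

```bash
python3 st.py; python3 - <<'E'
from h import *
s,im=shot("wrist","w26"); s,im=shot("side","s26")
cv2.imwrite("pics/z26.png",cv2.resize(im[180:380,320:500],None,fx=3,fy=3,interpolation=cv2.INTER_CUBIC)[:,:,::-1])
f=lambda x,y:(320+(x+.5)/3-.5,180+(y+.5)/3-.5)
s3,im=shot("top","t26")
cv2.imwrite("pics/z27.png",cv2.resize(im[110:230,300:480],None,fx=4.4,fy=4.4,interpolation=cv2.INTER_CUBIC)[:,:,::-1])
E
```

```text
[0.52267604 0.24493685 0.24688458] [-0.1914077   0.10230772  0.3295238 ] [-0.07885094  0.07742132  0.02028478] 0.8478060453049355 59.55
-12.161489388909773 [ 0.00312425 -0.00440099 -0.99998544]
```

View pics/z26.png

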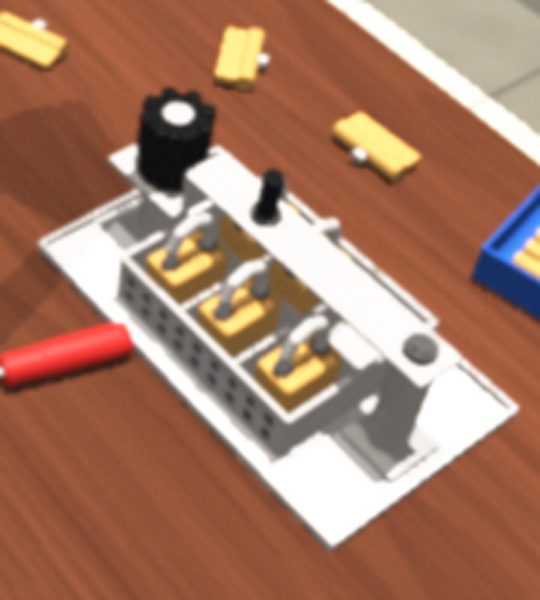

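View pics/z27.png

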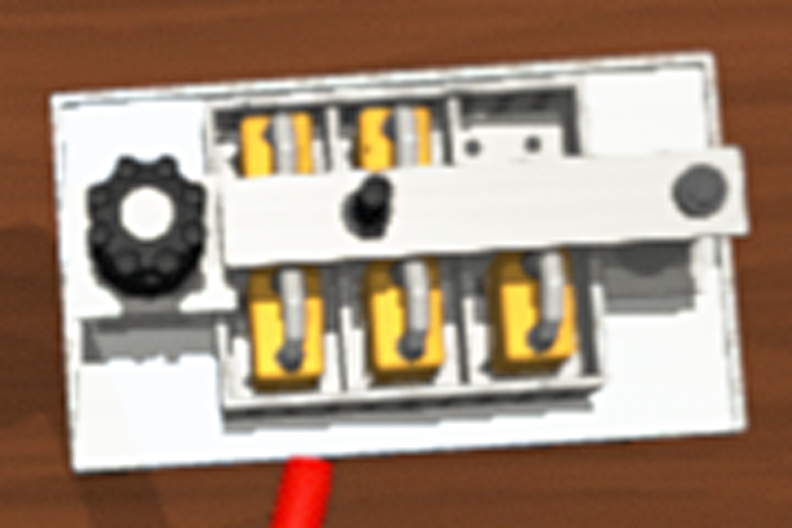

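View pics/t26.png

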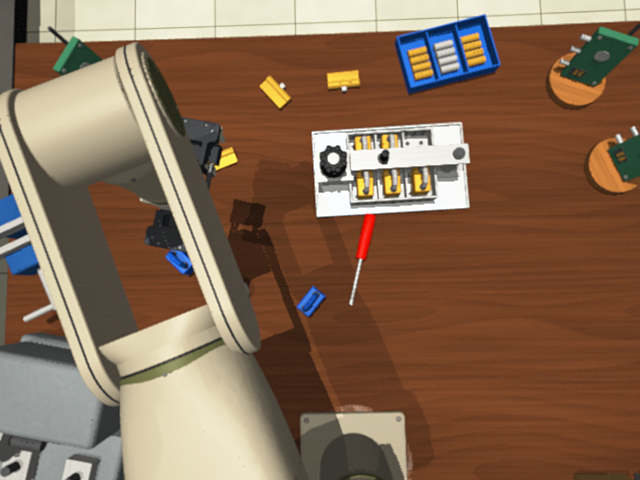

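```bash
python3 - <<'E'
from h import *
a=[(300+148.5/4.4-.5,110+213.5/4.4-.5)]; b=[(320+179.5/3-.5,180+113.5/3-.5)]
o1,d1=ray("top",a);o2,d2=ray("side",b); A=np.c_[d1[0],-d2[0]]; k=np.linalg.lstsq(A,o2-o1,rcond=None)[0]
print(o1+k[0]*d1[0],o2+k[1]*d2[0],"expected top z .132")
for z in(.132,.1415): print(z,onz("top",a,z),onz("side",b,z))
E
```

```text
[0.62062999 0.02523518 0.12983934] [0.62251404 0.02406558 0.13036525] expected top z .132
0.132 [[0.62005613 0.02528232 0.132     ]] [[0.62126155 0.02278308 0.132     ]]
0.1415 [[0.61753299 0.02548959 0.1415    ]] [[0.61398299 0.01533009 0.1415    ]]
```

The triangulated knob top is at z ≈ 0.130 m. Fully clamped should be 0.132 m, so this agrees. Everything is in place and the arm is clear, so I'm handing in.

```bash
python3 -c "
from rig import env
print(env.finish_job())"
```

```text
the job is handed in; nothing more can be done
None
```

The job is handed in at about 60 s of the 210 s. No verdict came back, so success below rests on my own checks.

**What I did**
- **Padlocks:** I stood the three brass padlocks that were waiting on the bench upright in cells of their own. No fourth was there. The two already loaded were left alone.
- **Bar:** I swung it across until it met its stop, with the slot around the stud.
- **Knob:** I set it on the crown and turned it back about 45° until it dropped, with its mouth 9.7 mm above the stud point. Then I turned it forward about 158°, regripping once, until it would turn no further.

**Final checks**
- **Bar:** The top view puts its angle at 0.031–0.033 rad, matching the basket's 0.031 rad.
- **Knob:** It stayed still under about 1 N m with the fingers slipping round it. Its top triangulates to z ≈ 0.130 m, against 0.132 m expected for fully clamped.
- **Other things:** The last picture shows the padlocks upright and no visible change to the other things. The arm hid the oil tin, some of the blue padlocks and part of the left side of the bench.

**What went wrong or disagreed**
- The first grasp of one padlock slipped and shifted it about 5 mm and 3°. I measured again and regrasped it.
- One wrist-camera reading of the bar handle differed by about 4 mm from the gripped position. The top camera settled it.
- I did not confirm the click itself, only the drop in height.

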